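# File a sterilisation record plate in a lever arch file

### The arm

A 6-joint arm with a two-finger parallel gripper is mounted at the origin on the work surface. World frame = base frame: x ahead of the robot, y to its left, z up, the work surface at z = 0. Lengths are in mm, angles in rad, forces in N, time in s.
With the tool pointing down it reaches from about 300 to 875 mm from the base axis. Payload 4.2 kg.
Tool frame: the origin (TCP) lies midway between the tips of the shut fingers; the grasp point (between the pads) lies 19 mm behind it; x points along the fingers, z is the direction in which the jaws open and shut, and the axes are right-handed (so a half turn about x gives the same grasp; the last joint's range is limited). The gripper opens to 85 mm and grips with 20 to 120 N. Pads are 22 mm wide; open, the fingers measure 114 mm over their backs; the gripper's body (76 mm by 85 mm) begins 54 mm behind the grasp point. The pads swing forward as they close: fully open they stand 13 mm farther back than shut.
Start: joints at [1.259, 0.32, 1.565, -0, 1.257, -0.02], TCP at [165.416, 550.71, 203.938] pointing down, gripper open.
Joint ranges: [-3.11, 3.11], [-0.84, 2.01], [0.21, 2.61], [-1.34, 4.49], [0.05, 2.63], [-2.56, 2.56]. Speed limits (rad/s): [2.57, 2.57, 3.14, 3.14, 3.14, 3.14].

### API

Orientations are given as a unit quaternion [w, x, y, z].
In Python, from cell import read_state, get_image, hand_in, find_in, regions_of gives the robot as it stands.
- The arm moves only by the tool drive_tool, never from a script. Its argument "plan" is a list of rows, each a list of 5 numbers: the opening in per cent of the stroke, from 0 (shut) to 100 (fully open), then the shift along the tool's x, y, z in cm, then the turn about the tool's x in degrees. In form: [[grip, tx, ty, tz, yaw], ...]. A call has exactly 8 rows; each row shifts and turns the pose as measured when the row begins, along the tool's axes as they then stand; what a row does not reach is not made up. A row lasts 1/12 s, in which the tool goes at most 41.7 mm and 7.16 degrees, less where a joint would pass 70% of its speed; a pose out of reach is approached as far as the arm can. A call with a gripper value outside its range is refused whole. The fingers move at their own pace and stop on an object; "grip_force" is the grip in N (left out, the last holds). Time passes only in rows, so rows that do not move let the fingers close, or fill a call up. It gives the time, the measured TCP pose, the force and the opening at its end, in the units of the state.
- read_state(): the state, without advancing time (a new reading comes with each control period).
- get_image(name): name is "scene" or "top"; returns a dict with "color" (400x640x3 uint8, red, green, blue), "intrinsics" (3x3 intrinsics, pixels), "pose" (4x4, takes a point from camera to world coordinates). Camera axes: x right, y up, looking along -z (the intrinsics and any distortion apply to the point x, -y, -z); pixel columns grow to the right and rows downward; lengths in mm; the calibration is good to about 2 mm. A picture is of the moment at which its call begins. There is no depth.
- hand_in(): hands the job in, once; it reports no verdict.
Trained networks look in a picture, given as the dict that the camera call returned (one of the last four; its "shot" number tells which), for a name from the list of things; names that differ only in an ending like _2 or _b are one class to them, and where a whole thing is asked for, a point or a joint stands for the part that bears it (a point fixed in the world has none). Each returns a list of dicts, best first, with "score" (0 to 1); they miss things now and then, are a little off and sometimes report something else, mostly with a low value. They report only what shows in the picture. A call takes as long as a camera call. They do not tell look-alikes from the thing itself.
- find_in(picture, thing): "point" ([x, y, z] in mm, in world coordinates, good to about 4 mm: the middle of the surface that is visible of it).
- regions_of(picture, thing): "region" (400x640 bool, what is visible of it).
The state is a dict: "time_s": time; "q": joint angles; "qd": joint speeds; "joint_torque": joint torques, N m; "tcp_pos": TCP position; "ee_rot": TCP orientation; "force": force on the tool from outside, world axes, zero at the start; "ft_torque": the same for the moment, N m; "finger_gap": finger opening in mm.
Only numpy, scipy, OpenCV 4.12 (cv2) and the standard library are available. Lean on these libraries where they do the work, as an engineer would, in place of code of your own. Each camera call takes 0.05 s, during which the arm holds its last target. There are 200 camera calls.

### The job

Lift the red-tipped lever of the open lever arch file so that the rings spring open, put the white record plate onto the two posts so that it lies flat on the plates already filed, then press the lever down until the rings snap shut and let go. Seat the plate gently, do not keep leaning on the lever once the rings have snapped shut, and leave the two pots and the bottle alone.

Things in the scene. Friction and masses are not known exactly. Their poses are not given: they have to be found in the camera images.
- file: Blue A5 lever arch file lying open, fixed to the counter. Origin on the counter midway between its two posts; x points from the posts over the filed plates, y along the posts towards the lever, z up. Its 3 mm boards cover x -269 to 150, y -80 to 165 mm. Two steel arches, 65 mm high, on a bar along y at x -45, meet the posts when the lever is shut and swing up and back to -x as it opens.
- post_left (a point): Tip of the steel post nearer the lever, 55 mm above the counter; 6 mm diameter, top 5 mm tapered to 2 mm.
- post_right (a point): Tip of the other post, 55 mm above the counter, same shape, 80 mm from the first.
- lever_hinge (a point): Point of the ring bar's axis where the lever arm sits, 11 mm above the counter at x -45, y 105 mm of the file; the axis lies along the file's y. Lever and arches swing up about it.
- lever_tip (a point): Centre of the red thumb roll at the end of the lever: 14 mm diameter, 24 mm long along the file's y, both ends free, so it can be pinched from above across its ends. Shut, it lies at x 40, y 105 mm of the file, 34 mm above the counter; it moves on an arc of radius 88 mm about the hinge, up and towards -x. Below it is only the 3 mm board.
- plate_rib (a point): Centre of the green rib (12 x, 50 y, 30 mm high) amid the loose white record plate (150 x, 110 y, 4 mm thick; 90 g), 19 mm above its underside. Two 9 mm holes go through it at x -63, y +40 and -40 mm; coloured stripes on its +x side. Seated on the posts, its axes are as the file's and the rib centre lies 63 mm in x from the line of the posts, 34 mm above the counter.
- pot_blue_mid (a point): Middle of a white lidded pot with a blue lid, 72 mm diameter, 63 mm high, a bystander.
- pot_white_mid (a point): Middle of a white lidded pot with a white lid, 72 mm diameter, 63 mm high, a bystander.
- bottle_mid (a point): Middle of a white bottle with a blue cap, 56 mm diameter, 130 mm high, a bystander.
- stack_top (a point): Middle of the top of the plates already filed, 15 mm above the counter, at x 63, y 0 mm of the file; the stack is 150 (x) x 110 (y) mm.
- rings (a joint): Angle of the ring bar with its arches: 0 shut, 0.7 rad fully open (stop). An over-centre spring keeps it shut or open when left alone; its strength differs from file to file. The lever rests at the same angle as the rings. To open, the roll has to be lifted some 0.5 to 0.9 rad of its arc before the rings go over; shutting takes about 8 to 14 N at the roll. Each snap takes up to half a second.
- lever (a joint): Angle of the lever arm against the ring bar, rad: 0 relaxed, positive when the roll is lifted off that rest, negative when pressed down. The arm drives the rings only through a spring: it winds this up until the rings snap over to follow it. To shut, the roll must be pressed lower than its shut resting height, by an amount not known beforehand. Once shut, do not press it beyond -0.28 (24 mm low).
Not all that is in view belongs to the job. What is shaped like the part that bears plate_rib but pink is not meant.

How it is judged:
By the outcome, as a careful person would: the job done as asked, in the order asked, and still so for the second after the job is handed in, with the robot touching nothing.
It also fails if it takes over 72 s, if anything falls off the work surface, if the arm or the gripper's body presses on something with over 40 N, if the wrist force passes 120 N, or if a joint passes its speed limit or range.

## Working session

There is one attempt and no reset: what is moved stays moved. The work goes in short steps, Python scripts to look and compute and a tool call to move; the robot and the scene stay as the last step left them, time stands still between calls to the robot, and variables do not carry over. Pictures are saved under pics/ and viewed, about 8 in all and at most 12, crops included, and the job is handed in when it is done.

Besides the shell and the picture viewer there is one more tool, called after "Emit:" as name(argument=value, ...) on one line, values as JSON. drive_tool: Moves the arm, as the interface text tells. Its arguments: {"type":"object","properties":{"plan":{"type":"array","items":{"type":"array","items":{"type":"number"}}},"grip_force":{"type":"number"}},"required":["plan"]}

```bash
ls; mkdir -p pics
cat > h.py <<'E'
from cell import *
import numpy as np, cv2
np.set_printoptions(precision=2,suppress=True)
def look(cam,name=None):
    p=get_image(cam)
    if name: cv2.imwrite('pics/'+name,p['color'][:,:,::-1])
    return p
def ray(p,u,v):
    K=np.array(p['intrinsics']);T=np.array(p['pose'])
    d=np.linalg.solve(K,[u,v,1]);d=T[:3,:3]@(d*[1,-1,-1])
    return T[:3,3],d
def onz(p,u,v,z):
    o,d=ray(p,u,v);return o+d*(z-o[2])/d[2]
def proj(p,X):
    K=np.array(p['intrinsics']);T=np.array(p['pose'])
    c=T[:3,:3].T@(np.array(X,float)-T[:3,3]);c=c*[1,-1,-1];q=K@c;return q[:2]/q[2]
E
python3 - <<'E'
from h import *
for cam in('scene','top'):
    p=look(cam,cam+'0.png');print(cam,[k for k in p],np.array(p['pose']))
    for t in['file','post_left','post_right','lever_hinge','lever_tip','plate_rib','pot_blue_mid','pot_white_mid','bottle_mid','stack_top']:
        for r in find_in(p,t)[:3]:print(t,np.array(r['point']),round(r['score'],2),proj(p,r['point']))
s=read_state();print(s)
E
```

```text
pics
scene ['color', 'intrinsics', 'pose', 'shot'] [[  -0.7    -0.62    0.36  992.09]
 [   0.71   -0.61    0.35  270.94]
 [   0.      0.51    0.86 1189.84]
 [   0.      0.      0.      1.  ]]
file [464.8 104.7   3.5] 0.87 [401.42 257.13]
post_left [467.  107.9   4.8] 0.89 [401.9  258.22]
post_right [467.8 102.1   4.3] 0.77 [400.07 257.12]
lever_hinge [466.3 107.5   3. ] 0.96 [401.84 258.21]
lever_tip [522.7 162.3  36.7] 0.68 [406.81 281.04]
plate_rib [ 332.7 -227.7    5.1] 0.93 [345.51 160.39]
plate_rib [ 519.3 -643.9    3.1] 0.81 [215.53 121.44]
plate_rib [ 287.2 -535.5    8.5] 0.77 [288.13 100.06]
pot_blue_mid [ 747.8 -106.    49.3] 0.78 [274.92 269.51]
pot_white_mid [ 750.9 -339.2   49. ] 0.95 [217.68 215.65]
stack_top [471.5 103.8   4. ] 0.7 [399.69 258.44]
top ['color', 'intrinsics', 'pose', 'shot'] [[   0.01    1.     -0.08  447.54]
 [  -1.      0.     -0.02 -206.97]
 [  -0.02    0.08    1.   1122.5 ]
 [   0.      0.      0.      1.  ]]
file [443.1  96.6   1.9] 0.71 [230.18 233.63]
post_left [446.5  92.7   2.5] 0.93 [231.49 232.47]
post_right [444.5  97.2  -0.8] 0.87 [230.24 23
[... 242 characters left out ...]
    3.6] 0.7 [408.65 216.51]
pot_blue_mid [ 742.5 -108.6   49.7] 0.65 [300.35 128.14]
pot_white_mid [ 741.9 -346.9   48.3] 0.55 [384.55 128.46]
pot_white_mid [ 725.5 -224.6   86.2] 0.53 [341.48 130.63]
bottle_mid [ 723.3 -227.2   85.9] 0.66 [342.43 131.45]
stack_top [446.4  97.    4.3] 0.82 [229.85 232.49]
{'time_s': 1.1, 'q': array([ 1.26,  0.32,  1.56, -0.  ,  1.26, -0.02]), 'qd': array([-0.,  0.,  0.,  0., -0., -0.]), 'joint_torque': array([  0.  , -41.54, -23.44,   0.  ,   0.  ,   0.  ]), 'tcp_pos': array([165.43, 550.72, 203.95]), 'ee_rot': array([ 0.57, -0.42,  0.57,  0.42]), 'force': array([0.62, 0.51, 0.03]), 'ft_torque': array([-0.04,  0.01,  0.05]), 'finger_gap': 85.59501312820478}
```

View pics/scene0.png

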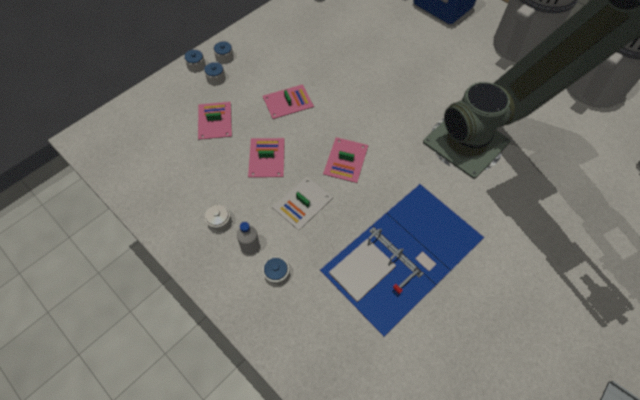

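View pics/top0.png

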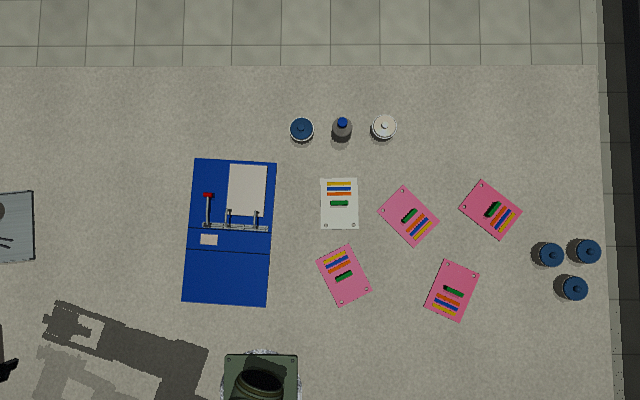

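Scene/top both show: the white plate (scene 303,203; top 339,203), file with lever red roll (scene 398,289; top 208,195), pink look-alikes, and the pots and bottle above. I'll fit the file and plate geometry in both cameras.

```bash
cat >> h.py <<'E'
from scipy.optimize import least_squares
def mask(p,lo,hi,box):
    h=cv2.cvtColor(p['color'],cv2.COLOR_RGB2HSV);m=cv2.inRange(h,lo,hi);z=np.zeros_like(m);a,b,c,d=box;z[b:d,a:c]=m[b:d,a:c];return z
def quad(m):
    cs,_=cv2.findContours(m,cv2.RETR_EXTERNAL,cv2.CHAIN_APPROX_NONE);c=max(cs,key=cv2.contourArea)
    h=cv2.convexHull(c)
    for e in np.linspace(2,30,57):
        a=cv2.approxPolyDP(h,e,True)
        if len(a)<=4:return a[:,0].astype(float)
def tri(rs):
    A=0;b=0
    for o,d in rs:
        d=d/np.linalg.norm(d);P=np.eye(3)-np.outer(d,d);A=A+P;b=b+P@o
    return np.linalg.solve(A,b)
def cent(m):
    ys,xs=np.nonzero(m);return xs.mean(),ys.mean(),len(xs)
E
python3 - <<'E'
from h import *
ps={c:look(c) for c in('scene','top')}
box={'file':{'scene':(310,175,495,345),'top':(170,150,285,315)},'plate':{'scene':(265,172,340,235),'top':(312,170,366,236)}}
for c,p in ps.items():
    q=quad(mask(p,(100,120,50),(130,255,255),box['file'][c]));print(c,'file');print(np.array([onz(p,*x,3) for x in q]))
    q=quad(mask(p,(0,0,185),(180,40,255),box['plate'][c]));print('plate');print(q,np.array([onz(p,*x,4) for x in q]))
for n,lo,hi,b in(('rib',(45,80,20),(85,255,255),box['plate']),('roll',(0,0,0),(0,0,0),box['file'])):
    rs=[]
    for c,p in ps.items():
        m=mask(p,lo,hi,b[c]) if n=='rib' else mask(p,(0,120,60),(6,255,255),b[c])|mask(p,(174,120,60),(180,255,255),b[c])
        u=cent(m);print(n,c,u);rs.append(ray(p,*u[:2]));print(onz(p,*u[:2],34))
    print(tri(rs))
for c,p in ps.items():
    for t in('plate_rib','file'):
        for r in regions_of(p,t)[:5]:print(c,t,r['score'],cent(r['region']))
E
```

```text
scene file
[[239.01  -4.14   3.  ]
 [253.81 230.7    3.  ]
 [663.35 204.19   3.  ]
 [647.75 -31.67   3.  ]]Traceback (most recent call last):
  File "<stdin>", line 6, in <module>
  File "h.py", line 21, in quad
    cs,_=cv2.findContours(m,cv2.RETR_EXTERNAL,cv2.CHAIN_APPROX_NONE);c=max(cs,key=cv2.contourArea)
                                                                       ~~~^^^^^^^^^^^^^^^^^^^^^^^^
ValueError: max() iterable argument is empty
```

```bash
cat > m.py <<'E'
from h import *
ps={c:look(c) for c in('scene','top')}
box={'file':{'scene':(310,175,495,345),'top':(170,150,285,315)},'plate':{'scene':(265,172,340,235),'top':(312,170,366,236)}}
def rig(P,L):
    a=P[:,:2]-P[:,:2].mean(0);yaw=None
    best=None
    for k in range(4):
      for Q in (np.roll(P[:,:2],k,0),np.roll(P[::-1,:2],k,0)):
        M,_=cv2.estimateAffinePartial2D(L.astype(np.float32),Q.astype(np.float32))
        A=L-L.mean(0);B=Q-Q.mean(0);th=np.arctan2((A[:,0]*B[:,1]-A[:,1]*B[:,0]).sum(),(A*B).sum());R=np.array([[np.cos(th),-np.sin(th)],[np.sin(th),np.cos(th)]])
        e=np.linalg.norm(B-A@R.T);t=Q.mean(0)-R@L.mean(0)
        if (best is None or e<best[0]-1e-9): best=(e,th,t)
        if best and abs(e-best[0])<8 and abs(th)<abs(best[1]): best=(e,th,t)
    return best
LF=np.array([[-269,-80],[150,-80],[150,165],[-269,165.]]);LP=np.array([[-75,-55],[75,-55],[75,55],[-75,55.]])
for c,p in ps.items():
    q=quad(mask(p,(100,120,50),(130,255,255),box['file'][c]));print(c,'file',rig(np.array([onz(p,*x,3) for x in q]),LF))
    for r in regions_of(p,'plate_rib'):
        u=cent(r['region']);b=box['plate'][c]
        if b[0]<u[0]<b[2] and b[1]<u[1]<b[3]:
            q=quad(r['region'].astype(np.uint8));P=np.array([onz(p,*x,4) for x in q]);print('plate',u,P[:,:2].tolist(),rig(P,LP))
for n in('rib','roll'):
    rs=[]
    for c,p in ps.items():
        b=box['plate' if n=='rib' else 'file'][c]
        m=mask(p,(45,80,20),(85,255,255),b) if n=='rib' else mask(p,(0,120,60),(6,255,255),b)|mask(p,(174,120,60),(180,255,255),b)
        u=cent(m);rs.append(ray(p,*u[:2]));print(n,c,u,onz(p,*u[:2],34))
    print(tri(rs))
E
python3 m.py
```

```text
scene file (np.float64(11.910983775331374), np.float64(-0.062394556760242414), array([507.75,  54.5 ]))
plate (np.float64(302.38291517323773), np.float64(201.96356033452807), 1674) [[459.48567513812463, -268.84439940051357], [459.5326256846346, -166.97936134219685], [608.2950144590736, -170.2584230234545], [600.8573081877275, -271.40067209165534]] (np.float64(10.531980890924721), np.float64(-0.025789103778580524), array([ 532.04, -219.37]))
top file (np.float64(5.5549323447089325), np.float64(-0.059675513265906144), array([507.83,  53.32]))
plate (np.float64(338.8230452674897), np.float64(203.2145061728395), 1944) [[606.7851551758228, -268.629203317142], [467.12633904135214, -274.2721888350661], [457.9537873085691, -173.2883387571275], [600.6317069309057, -163.62787475536422]] (np.float64(11.352662564834556), np.float64(0.06116719505147012), array([ 533.12, -219.95]))
rib scene (np.float64(302.53333333333336), np.float64(198.98666666666668), 75) [ 538.42 -212.83   34.  ]
rib top (np.float64(338.8082191780822), np.float64(202.41095890410958), 73) [ 532.84 -218.41   34.  ]
[ 533.64 -218.33   21.39]
roll scene (np.float64(397.2857142857143), np.float64(288.54285714285714), 35) [555.35 157.03  34.  ]
roll top (np.float64(207.11428571428573), np.float64(194.45714285714286), 35) [554.13 156.98  34.  ]
[554.52 157.16  32.56]
```

```bash
cat >> h.py <<'E'
from scipy.spatial.transform import Rotation
F0=np.array([507.8,54.0,0]);FY=-0.061
RF=Rotation.from_euler('z',FY).as_matrix()
def f2w(v):return F0+RF@np.array(v,float)
def R():
    q=read_state()['ee_rot'];return Rotation.from_quat([*q[1:],q[0]]).as_matrix()
def to(target,jaw=None):
    "shift in tool axes (cm) to the world target, and the turn about tool x to bring the jaws along the world angle jaw"
    s=read_state();A=R();d=A.T@(np.array(target)-s['tcp_pos'])/10
    print('t',round(s['time_s'],2),'tcp',s['tcp_pos'],'F',s['force'],'gap',round(s['finger_gap'],1),'shift',d,'tilt',A[:,0])
    if jaw is not None:
        a=np.array([np.cos(jaw),np.sin(jaw),0]);l=A.T@a;th=np.degrees(np.arctan2(-l[1],l[2]));th=(th+90)%180-90;print('turn',th,'q6',s['q'][5])
        c,s_=np.cos(np.radians(th)),np.sin(np.radians(th));Rt=np.array([[1,0,0],[0,c,-s_],[0,s_,c]]);print('shift after turn',Rt.T@d)
E
python3 - <<'E'
from h import *
print(R());r=f2w([40,105,34]);print(r);to(r+[0,0,60],np.pi/2+FY)
print('posts',f2w([0,40,55]),f2w([0,-40,55]))
E
```

```text
[[ 0.   -0.96  0.29]
 [ 0.    0.29  0.96]
 [-1.   -0.    0.  ]]
[554.13 156.37  34.  ]
t 1.4 tcp [165.43 550.69 203.95] F [ 0.29 -0.22  0.44] gap 85.5 shift [ 10.99 -48.57 -26.58] tilt [ 0.  0. -1.]
turn -13.224852428765146 q6 -0.01998794401508876
shift after turn [ 10.99 -41.2  -36.99]
posts [510.24  93.93  55.  ] [505.36  14.07  55.  ]
```

Emit:
drive_tool(plan=[[50,0,0,0,-6.6],[50,0,0,0,-6.6],[50,0,-3,-2.7,0],[50,0,-3,-2.7,0],[50,0,-3,-2.7,0],[50,0,-3,-2.7,0],[50,0,-3,-2.7,0],[50,0,-3,-2.7,0]])

```text
time_s: 2.07
tcp_pos: [338.1, 381.1, 202.7]
ee_rot: [0.51, -0.49, 0.508, 0.493]
force: [0.0, 0.7, -0.3]
finger_gap: 42.7
```

Emit:
drive_tool(plan=[[50,0,-3,-2.7,0],[50,0,-3,-2.7,0],[50,0,-3,-2.7,0],[50,0,-3,-2.7,0],[50,0,-3,-2.7,0],[50,0,-3,-2.7,0],[50,0,0,0,0],[50,0,0,0,0]])

```text
time_s: 2.73
tcp_pos: [522.5, 199.6, 202.9]
ee_rot: [0.513, -0.489, 0.508, 0.489]
force: [-0.6, 0.3, -0.0]
finger_gap: 42.8
```

```bash
python3 -c "
from h import *
to(f2w([40,105,34])+[0,0,60],np.pi/2+FY)"
```

```text
t 2.73 tcp [522.5  199.6  202.87] F [-0.57  0.34 -0.04] gap 42.8 shift [10.88 -3.3  -4.24] tilt [ 0.    0.01 -1.  ]
turn 0.9974629708026583 q6 -1.1859468585765611
shift after turn [10.88 -3.37 -4.18]
```

Emit:
drive_tool(plan=[[50,0,-1.7,-2.1,1],[50,0,-1.7,-2.1,0],[50,3.5,0,0,0],[50,3.5,0,0,0],[50,3,0,0,0],[50,0,0,0,0],[50,0,0,0,0],[50,0,0,0,0]])

```text
time_s: 3.4
tcp_pos: [555.1, 161.0, 103.5]
ee_rot: [0.519, -0.486, 0.509, 0.485]
force: [-0.6, -0.2, -0.6]
finger_gap: 42.9
```

```bash
python3 -c "
from h import *
to(f2w([40,105,26]),np.pi/2+FY)
ps=[look('top'),look('scene','s1.png')]
cv2.imwrite('pics/a.png',np.hstack([cv2.resize(p['color'][y:y+100,x:x+100,::-1],(390,390),interpolation=2) for p,x,y in((ps[0],155,150),(ps[1],350,220))]))
for n in ('lever_tip','post_left'): print([ (np.array(r['point']),r['score']) for p in ps for r in find_in(p,n)[:1]])
"
```

```text
t 3.4 tcp [555.1 161.  103.5] F [-0.64 -0.17 -0.64] gap 42.9 shift [ 7.74  0.15 -0.54] tilt [ 0.01  0.01 -1.  ]
turn 0.29145677388666513 q6 -1.2592951512970525
shift after turn [ 7.74  0.15 -0.54]
[]
[(array([440.1,  93.7,   3.3]), 0.79), (array([540.6, 102.3,   4.3]), 0.67)]
```

View pics/a.png

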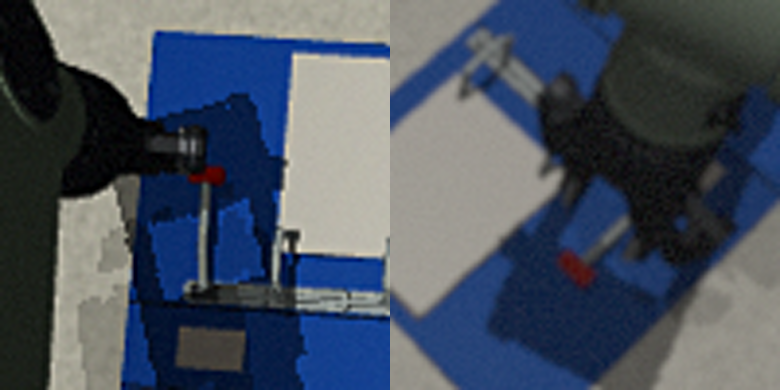

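Both views show the gripper above and straddling the red roll (left panel at 205,175; right at 577,268). Descending.

Emit:
drive_tool(plan=[[50,2.5,0.1,-0.5,0],[50,2.5,0,0,0],[50,2,0,0,0],[50,0.7,0,0,0],[50,0,0,0,0],[15,0,0,0,0],[15,0,0,0,0],[15,0,0,0,0]], grip_force=40)

```text
time_s: 4.37
tcp_pos: [562.4, 157.6, 32.9]
ee_rot: [0.525, -0.489, 0.503, 0.482]
force: [0.2, 1.0, 0.1]
finger_gap: 12.6
```

```bash
python3 -c "
from h import *
to(f2w([40,105,26]),np.pi/2+FY)"
```

```text
t 4.37 tcp [562.44 157.57  32.89] F [0.17 0.99 0.11] gap 12.6 shift [ 0.66  0.84 -0.18] tilt [ 0.03  0.01 -1.  ]
turn 0.2026694657251653 q6 -1.2682672064547285
shift after turn [ 0.66  0.84 -0.18]
```

```bash
python3 -c "
from h import *
ps=[look('top'),look('scene')]
cv2.imwrite('pics/b.png',np.hstack([cv2.resize(p['color'][y:y+80,x:x+80,::-1],(390,390),interpolation=2) for p,x,y in((ps[0],165,150),(ps[1],360,240))]))
"
```

```text
(no output)
```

View pics/b.png

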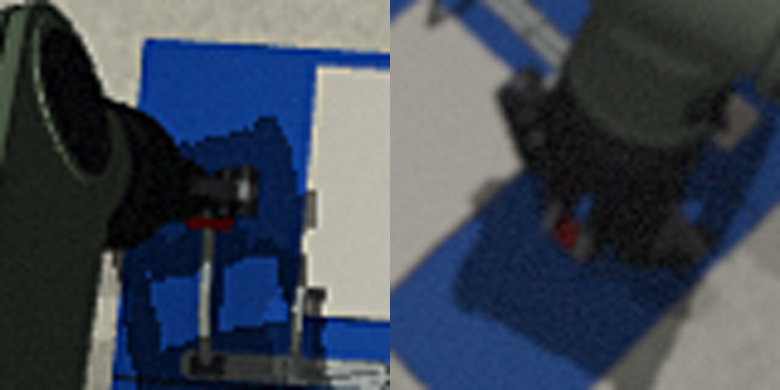

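The fingers closed in front of/above the roll, too high and 8 mm too far in x; reopen, correct and close again.

Emit:
drive_tool(plan=[[50,-0.5,0,0,0],[50,0,0,0,0],[50,0,0,0,0],[50,0,0.4,-0.1,0],[50,0,0.4,-0.1,0],[50,0.5,0,0,0],[50,0.5,0,0,0],[50,0,0,0,0]])

```text
time_s: 5.13
tcp_pos: [554.5, 156.3, 29.7]
ee_rot: [0.526, -0.49, 0.502, 0.481]
force: [0.1, 0.1, 0.2]
finger_gap: 42.6
```

```bash
python3 -c "
from h import *
to(f2w([40,105,24]),np.pi/2+FY)"
```

```text
t 5.13 tcp [554.46 156.25  29.69] F [0.08 0.11 0.24] gap 42.6 shift [0.57 0.05 0.  ] tilt [ 0.03  0.01 -1.  ]
turn 0.2125455019013458 q6 -1.267439383691856
shift after turn [ 0.57  0.05 -0.  ]
```

Emit:
drive_tool(plan=[[50,0.5,0,0,0],[50,0.3,0,0,0],[50,0,0,0,0],[15,0,0,0,0],[15,0,0,0,0],[15,0,0,0,0],[15,0,0,0,0],[15,0,0,0,0]], grip_force=40)

```text
time_s: 5.8
tcp_pos: [554.6, 156.3, 19.5]
ee_rot: [0.526, -0.49, 0.502, 0.481]
force: [-0.1, 0.2, 0.2]
finger_gap: 12.9
```

```bash
python3 -c "
from h import *
s=read_state();print(s['finger_gap'],s['force'])
ps=[look('top'),look('scene')]
for p in ps: print(proj(p,s['tcp_pos']), proj(p,f2w([40,105,34])))
cv2.imwrite('pics/c.png',np.hstack([cv2.resize(p['color'][y:y+50,x:x+50,::-1],(400,400),interpolation=2) for p,x,y in((ps[0],180,170),(ps[1],375,260))]))
"
```

```text
12.856396644114309 [-0.12  0.19  0.19]
[208.99 194.8 ] [207.33 194.46]
[396.38 289.96] [397.38 288.05]
```

View pics/c.png

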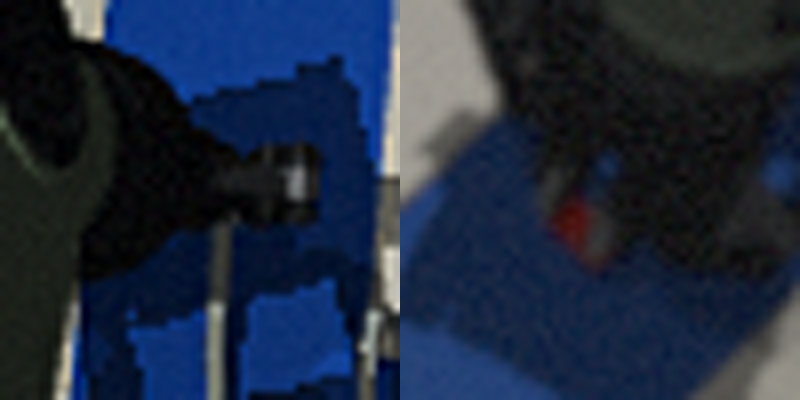

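The picture shows the roll still in place (left 220,215; right 575,225) with fingers apparently at its ends. The gap reading doesn't settle it; I'll close further as a test.

Emit:
drive_tool(plan=[[0,0,0,0,0],[0,0,0,0,0],[0,0,0,0,0],[0,0,0,0,0],[0,0,0,0,0],[0,0,0,0,0],[0,-0.3,0,0,0],[0,-0.3,0,0,0]])

```text
time_s: 6.57
tcp_pos: [554.1, 156.2, 25.6]
ee_rot: [0.525, -0.49, 0.503, 0.481]
force: [-0.8, -0.5, -0.0]
finger_gap: 0.0
```

```bash
python3 -c "
from h import *
s=read_state();print(s['finger_gap'],s['force'],s['tcp_pos'])
ps=[look('top'),look('scene')]
for p,b in zip(ps,((180,170,230,220),(375,260,425,310))):
    print(cent(mask(p,(0,120,60),(6,255,255),b)|mask(p,(174,120,60),(180,255,255),b)))
"
```

```text
0.0024578664295649274 [-0.84 -0.53 -0.05] [554.06 156.17  25.64]
(np.float64(nan), np.float64(nan), 0)
(np.float64(397.9166666666667), np.float64(290.3333333333333), 12)h.py:32: RuntimeWarning: Mean of empty slice.
  ys,xs=np.nonzero(m);return xs.mean(),ys.mean(),len(xs)
  ret = ret.dtype.type(ret / rcount)
```

```bash
python3 -c "
from h import *
ps=[look('top'),look('scene')]
im=[]
for p,x,y in((ps[0],165,160),(ps[1],365,240)):
    c=cv2.resize(p['color'][y:y+70,x:x+70,::-1],(390,390),interpolation=2);c=cv2.convertScaleAbs(c,alpha=1.8,beta=10)
    for X,col in((read_state()['tcp_pos'],(0,255,255)),(f2w([40,93,34]),(255,0,255)),(f2w([40,117,34]),(255,0,255))):
        u=(proj(p,X)-[x,y]+.5)*390/70;cv2.circle(c,(int(u[0]),int(u[1])),3,col,1)
    im.append(c)
cv2.imwrite('pics/d.png',np.hstack(im))
"
```

```text
(no output)
```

View pics/d.png

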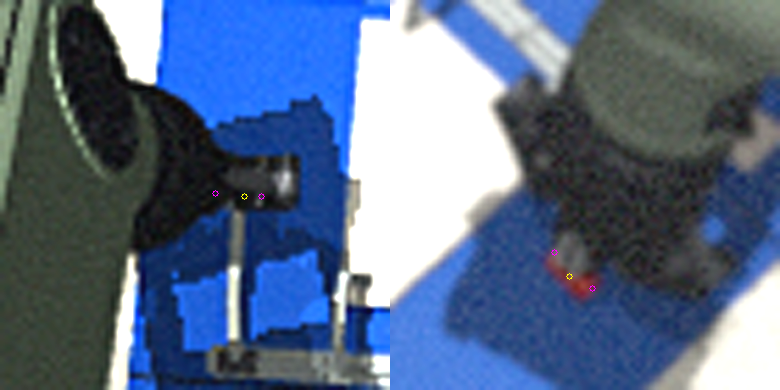

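The fingers occlude the roll from above in both views (tips at ~285,185 left; 572,250 right), so they seem higher than reported. Probe gently downwards for contact.

Emit:
drive_tool(plan=[[0,0.3,0,0,0],[0,0.3,0,0,0],[0,0,0,0,0],[0,0.2,0,0,0],[0,0.2,0,0,0],[0,0,0,0,0],[0,0,0,0,0],[0,0,0,0,0]])

```text
time_s: 7.43
tcp_pos: [554.0, 156.2, 13.8]
ee_rot: [0.525, -0.489, 0.503, 0.482]
force: [0.3, 1.1, 0.1]
finger_gap: 0.2
```

Emit:
drive_tool(plan=[[0,-3,0,0,0],[0,-3,0,0,0],[0,-3,0,0,0],[0,0,0,0,0],[0,0,0,0,0],[0,0,0,0,0],[0,0,0,0,0],[0,0,0,0,0]])

```text
time_s: 8.1
tcp_pos: [549.8, 154.6, 105.3]
ee_rot: [0.524, -0.489, 0.504, 0.482]
force: [0.4, -0.4, 0.3]
finger_gap: 0.1
```

```bash
python3 -c "
from h import *
ps=[look('top'),look('scene')];s=read_state();print(s['tcp_pos'],s['q'],R()[:,0])
im=[]
for p,x,y in((ps[0],150,140),(ps[1],350,220)):
    c=cv2.resize(p['color'][y:y+90,x:x+90,::-1],(390,390),interpolation=2);c=cv2.convertScaleAbs(c,alpha=1.8,beta=10)
    print([ (proj(p,s['tcp_pos']+R()[:,0]*-k)-[x,y]+.5)*390/90 for k in(0,19,73)])
    print(cent(mask(p,(0,120,60),(6,255,255),(x,y,x+90,y+90))|mask(p,(174,120,60),(180,255,255),(x,y,x+90,y+90))))
    im.append(c)
cv2.imwrite('pics/e.png',np.hstack(im))
"
```

```text
[549.54 154.53 104.99] [ 0.25  0.38  1.74  0.01  0.99 -1.27] [ 0.02  0.01 -1.  ]
[array([215.44, 234.21]), array([204.8 , 231.82]), array([172.29, 224.51])]
(np.float64(209.9090909090909), np.float64(194.36363636363637), 11)
[array([230.03, 249.03]), array([236.  , 236.53]), array([253.93, 198.95])]
(np.float64(397.27272727272725), np.float64(288.3333333333333), 33)
```

View pics/e.png

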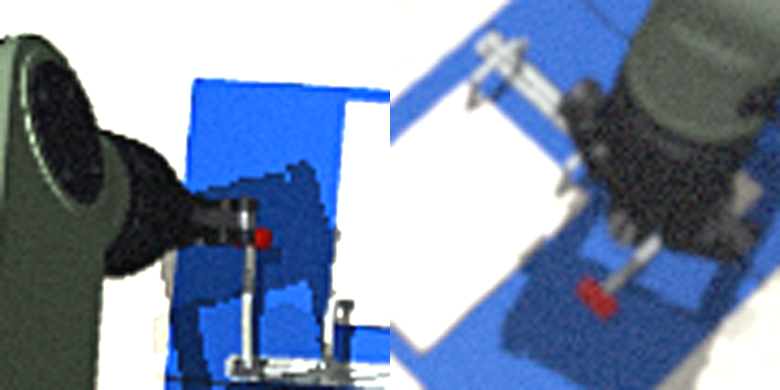

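```bash
python3 -c "
from h import *
ps=[look('top'),look('scene')]
a=ray(ps[0],207.2,190.3);b=ray(ps[1],403.8,275.9)
X=tri([a,b]);print(X,proj(ps[0],X),proj(ps[1],X))
for p in ps: print(np.array(p['intrinsics']),np.array(p['pose'])[:3,3])
for z in (0,40,70,105):print(z,onz(ps[0],207.2,190.3,z),onz(ps[1],403.8,275.9,z))
T=np.array(ps[0]['pose']);print(T)
"
```

```text
[551.43 145.33  98.94] [203.43 193.09] [398.84 275.88]
[[386.22   0.   326.38]
 [  0.   386.22 200.3 ]
 [  0.     0.     1.  ]] [ 447.54 -206.97 1122.5 ]
[[454.9    0.   313.22]
 [  0.   454.9  194.96]
 [  0.     0.     1.  ]] [ 992.09  270.94 1189.84]
0 [569.76 168.48   0.  ] [501.96 143.71   0.  ]
40 [565.4 155.1  40. ] [518.44 147.99  40.  ]
70 [562.13 145.07  70.  ] [530.8 151.2  70. ]
105 [558.32 133.36 105.  ] [545.22 154.94 105.  ]
[[   0.01    1.     -0.08  447.54]
 [  -1.      0.     -0.02 -206.97]
 [  -0.02    0.08    1.   1122.5 ]
 [   0.      0.      0.      1.  ]]
```

Tip seems displaced to +x in the top view (245,218 vs expected 215,234). I'll find the roll by touch: go down again in front of it, then creep to -x and watch the force.

Emit:
drive_tool(plan=[[0,3,-0.2,0,0],[0,3,-0.2,0,0],[0,1.5,0,0,0],[0,0.5,0,0,0],[0,0,0,0,0],[0,0,0.2,0,0],[0,0,0.2,0,0],[0,0,0,0,0]])

```text
time_s: 8.97
tcp_pos: [554.1, 156.3, 24.0]
ee_rot: [0.525, -0.489, 0.503, 0.482]
force: [-0.8, -0.5, 0.6]
finger_gap: 0.2
```

Emit:
drive_tool(plan=[[0,0,0.2,0,0],[0,0,0.2,0,0],[0,0,0.2,0,0],[0,0,0,0,0],[0,0,0,0,0],[0,0,0,0,0],[0,0,0,0,0],[0,0,0,0,0]])

```text
time_s: 9.63
tcp_pos: [549.4, 157.3, 27.8]
ee_rot: [0.527, -0.491, 0.501, 0.48]
force: [-0.2, -0.5, 0.0]
finger_gap: -0.2
```

```bash
python3 -c "
from h import *
for i in range(3):
    s=read_state();print(s['force'],s['ft_torque'],s['joint_torque'],s['tcp_pos'],s['q'],R()[:,0])
    ps=[look('top'),look('scene')]
im=[]
for p,x,y in((ps[0],180,165),(ps[1],375,260)):
    c=cv2.resize(p['color'][y:y+50,x:x+50,::-1],(400,400),interpolation=2);c=cv2.convertScaleAbs(c,alpha=2.2,beta=20)
    print([ (proj(p,s['tcp_pos']+R()[:,0]*-k)-[x,y]+.5)*8 for k in(0,19,73)])
    im.append(c)
cv2.imwrite('pics/f.png',np.hstack(im))
"
```

```text
[-0.21 -0.51  0.02] [-0.01 -0.01  0.03] [  0.01 -43.63 -17.88   0.02  -0.17   0.  ] [549.41 157.33  27.82] [ 0.26  0.46  1.84  0.01  0.8  -1.26] [ 0.04  0.02 -1.  ]
[ 0.1  -0.29  0.22] [0.07 0.05 0.01] [  0.01 -43.61 -17.89   0.02  -0.17  -0.  ] [549.39 157.31  27.74] [ 0.26  0.46  1.84  0.01  0.8  -1.26] [ 0.04  0.02 -1.  ]
[ 0.14  0.39 -0.02] [-0.04  0.    0.03] [  0.   -43.59 -17.89   0.02  -0.17   0.  ] [549.4  157.29  27.71] [ 0.26  0.46  1.84  0.01  0.8  -1.26] [ 0.04  0.02 -1.  ]
[array([225.42, 254.53]), array([208.51, 251.45]), array([157.09, 242.08])]
[array([191.19, 226.69]), array([201.42, 205.49]), array([232.07, 141.96])]
```

View pics/f.png

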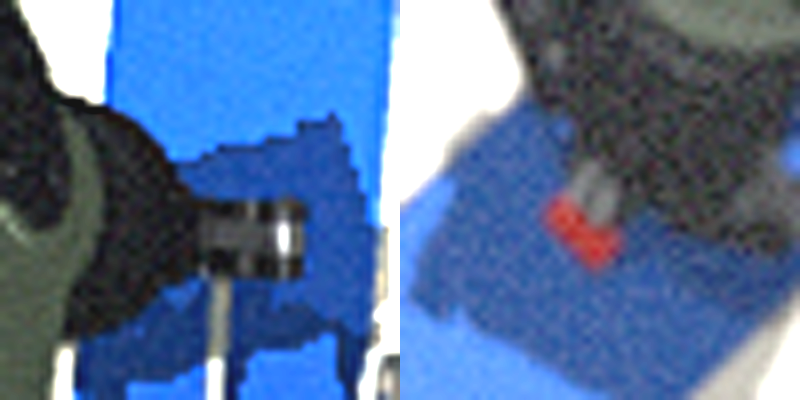

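Scene crop: the roll is wholly visible (585,235), closed fingertips just above it (598,215); top crop: fingers cover the roll. That puts the real tips some 20 mm higher than reported. Probe down in small steps.

Emit:
drive_tool(plan=[[0,0.5,-0.2,0,0],[0,0.5,0,0,0],[0,0.4,0,0,0],[0,0.3,0,0,0],[0,0.2,0,0,0],[0,0,0,0,0],[0,0,0,0,0],[0,0,0,0,0]])

```text
time_s: 10.6
tcp_pos: [552.9, 157.5, 6.3]
ee_rot: [0.527, -0.491, 0.501, 0.48]
force: [0.0, -0.5, 1.1]
finger_gap: 0.0
```

Emit:
drive_tool(plan=[[0,0.3,0,0,0],[0,0.2,0,0,0],[0,0,0,0,0],[0,0,0,0,0],[0,0,0,0,0],[0,0,0,0,0],[0,0,0,0,0],[0,0,0,0,0]])

```text
time_s: 11.27
tcp_pos: [553.9, 157.6, 1.9]
ee_rot: [0.528, -0.491, 0.5, 0.48]
force: [-0.2, -0.6, 1.3]
finger_gap: -0.0
```

```bash
python3 -c "
from h import *
p=look('scene');x,y=375,260
b=(x,y,x+50,y+50);print(cent(mask(p,(0,120,60),(6,255,255),b)|mask(p,(174,120,60),(180,255,255),b)),proj(p,f2w([40,105,34])),proj(p,f2w([42,105,24])))
for i in range(6): print(read_state()['force']);look('top')
p=look('scene')
cv2.imwrite('pics/g.png',cv2.convertScaleAbs(cv2.resize(p['color'][y:y+50,x:x+50,::-1],(400,400),interpolation=2),alpha=2.2,beta=20))
"
```

```text
(np.float64(397.6666666666667), np.float64(293.3333333333333), 3) [397.38 288.05] [396.26 289.78]
[-0.24 -0.07  1.43]
[ 0.13 -0.02  1.96]
[ 0.95 -0.53  0.19]
[-0.16 -0.53  0.95]
[-0.55 -0.44  0.74]
[ 0.36 -0.45  0.68]
```

View pics/g.png

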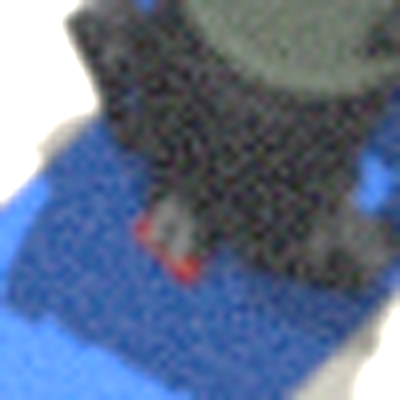

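Roll ends still visible at (145,230) and (185,270) unmoved, with the fingertips over its middle: about to touch its top while the reported z is 2. A few mm more to confirm contact.

Emit:
drive_tool(plan=[[0,0.3,0,0,0],[0,0.2,0,0,0],[0,0,0,0,0],[0,0,0,0,0],[0,0,0,0,0],[0,0,0,0,0],[0,0,0,0,0],[0,0,0,0,0]])

```text
time_s: 12.33
tcp_pos: [554.8, 157.6, -3.3]
ee_rot: [0.528, -0.491, 0.5, 0.48]
force: [0.1, -0.9, 2.0]
finger_gap: -0.2
```

```bash
python3 -c "
from h import *
f=[]
for i in range(6): s=read_state();f.append(s['force']);p=look('scene')
print(np.mean(f,0),s['tcp_pos'])
x,y=375,260
b=(x,y,x+50,y+50);print(cent(mask(p,(0,120,60),(6,255,255),b)|mask(p,(174,120,60),(180,255,255),b)))
"
```

```text
[ 0.32 -0.64  2.1 ] [554.85 157.63  -3.34]
(np.float64(397.5), np.float64(294.0), 2)
```

Force grows about 0.2 N/mm: this is the sprung lever, touched at a reported z of about 6 (true 41). So the reported z is about 35 mm low. Go up, open, descend to a reported -12, close.

Emit:
drive_tool(plan=[[0,-2,0,0,0],[50,-2,0,0,0],[50,0,0,0,0],[50,0,0,0,0],[50,0,0,0,0],[50,1,0,0,0],[50,1,0,0,0],[50,1,0,0,0]], grip_force=40)

```text
time_s: 13.3
tcp_pos: [551.5, 157.5, 2.5]
ee_rot: [0.527, -0.49, 0.501, 0.481]
force: [0.1, 0.2, 0.0]
finger_gap: 42.6
```

Emit:
drive_tool(plan=[[50,0.5,0,0,0],[50,0,0,0,0],[50,0,0,0,0],[50,0,0,0,0],[50,0,0,0,0],[50,0,0,0,0],[50,0,0,0,0],[50,0,0,0,0]])

```text
time_s: 13.97
tcp_pos: [548.5, 156.8, -8.9]
ee_rot: [0.523, -0.488, 0.505, 0.483]
force: [0.2, 0.5, -1.0]
finger_gap: 42.7
```

Emit:
drive_tool(plan=[[50,0.4,-0.6,0,0],[50,0,0,0,0],[50,0,0,0,0],[15,0,0,0,0],[15,0,0,0,0],[15,0,0,0,0],[15,0,0,0,0],[15,0,0,0,0]])

```text
time_s: 14.63
tcp_pos: [556.2, 157.2, -12.0]
ee_rot: [0.524, -0.489, 0.504, 0.482]
force: [0.1, 0.5, 0.7]
finger_gap: 22.7
```

Gap 22.7: roll gripped. Lift along the arc.

Emit:
drive_tool(plan=[[15,-1.0,0.3,0,0],[15,-0.9,0.4,0,0],[15,-0.9,0.6,0,0],[15,-0.9,0.7,0,0],[15,0,0,0,0],[15,0,0,0,0],[15,0,0,0,0],[15,0,0,0,0]], grip_force=60)

```text
time_s: 15.3
tcp_pos: [534.6, 158.4, 26.7]
ee_rot: [0.526, -0.49, 0.502, 0.482]
force: [3.6, 0.8, -8.3]
finger_gap: 22.6
```

```bash
python3 -c "
from h import *
to(f2w([20,105,35]),np.pi/2+FY)
p=look('scene');x,y=350,220
b=(x,y,x+80,y+80);print(cent(mask(p,(0,120,60),(6,255,255),b)|mask(p,(174,120,60),(180,255,255),b)))
for a in (0.264,.5,.75,1): print(a,proj(p,f2w([-45+88*np.cos(a),105,11+88*np.sin(a)])))
"
```

```text
t 15.3 tcp [534.58 158.43  26.67] F [ 3.59  0.77 -8.32] gap 22.6 shift [-0.83  0.01 -0.07] tilt [ 0.03  0.01 -1.  ]
turn 0.28291619562268977 q6 -1.2567376829517547
shift after turn [-0.83  0.01 -0.07]
(np.float64(403.4074074074074), np.float64(279.0), 27)
0.264 [397.39 288.04]
0.5 [400.61 283.69]
0.75 [405.15 278.16]
1 [410.55 272.05]
```

Emit:
drive_tool(plan=[[15,-0.7,0.7,0,0],[15,-0.6,0.7,0,0],[15,0,0,0,0],[15,0,0,0,0],[15,0,0,0,0],[15,0,0,0,0],[15,0,0,0,0],[15,0,0,0,0]])

```text
time_s: 16.02
tcp_pos: [519.6, 159.3, 39.4]
ee_rot: [0.526, -0.488, 0.503, 0.481]
force: [0.9, 2.4, -3.2]
finger_gap: 22.2
```

Emit:
drive_tool(plan=[[15,-0.5,0.8,0,0],[15,-0.3,0.6,0,0],[15,0,0,0,0],[15,0,0,0,0],[15,0,0,0,0],[15,0,0,0,0],[15,0,0,0,0],[15,0,0,0,0]])

```text
time_s: 16.68
tcp_pos: [505.0, 160.1, 47.7]
ee_rot: [0.526, -0.49, 0.501, 0.482]
force: [1.9, 0.6, -5.4]
finger_gap: 21.8
```

```bash
python3 -c "
from h import *
to(f2w([20,105,35]),np.pi/2+FY)
p=look('scene');x,y=350,220
b=(x,y,x+80,y+80);print(cent(mask(p,(0,120,60),(6,255,255),b)|mask(p,(174,120,60),(180,255,255),b)))
for a in (0.75,1,1.1,1.2,1.3): print(a,proj(p,f2w([-45+88*np.cos(a),105,11+88*np.sin(a)])))
"
```

```text
t 16.68 tcp [504.99 160.07  47.74] F [ 1.92  0.64 -5.38] gap 21.8 shift [ 1.37 -2.88 -0.11] tilt [ 0.03  0.02 -1.  ]
turn 0.31709925555355767 q6 -1.2384594304141703
shift after turn [ 1.37 -2.88 -0.09]
(np.float64(411.5135135135135), np.float64(270.5945945945946), 37)
0.75 [405.15 278.16]
1 [410.55 272.05]
1.1 [412.87 269.54]
1.2 [415.23 267.04]
1.3 [417.62 264.58]
```

Force fell from 8.3 to 3–5 N while the lift grew, so the rings have snapped over. Release and rise.

Emit:
drive_tool(plan=[[15,0.3,-0.5,0,0],[50,0,0,0,0],[50,0,0,0,0],[50,0,0,0,0],[50,-3,0,0,0],[50,-3,0,0,0],[50,-3,0,0,0],[50,-3,0,0,0]])

```text
time_s: 17.4
tcp_pos: [499.2, 154.8, 162.5]
ee_rot: [0.518, -0.485, 0.511, 0.485]
force: [1.1, -0.8, 0.5]
finger_gap: 42.7
```

```bash
python3 -c "
from h import *
p=look('scene');x,y=350,220
b=(x,y,x+80,y+80);print(cent(mask(p,(0,120,60),(6,255,255),b)|mask(p,(174,120,60),(180,255,255),b)))
for a in (0.75,.964,1.1): print(a,proj(p,f2w([-45+88*np.cos(a),105,11+88*np.sin(a)])))
# plate yaw
for c in('scene','top'):
    p=look(c)
    for r in regions_of(p,'plate_rib'):
        u=cent(r['region']);bb={'scene':(280,185,325,222),'top':(325,190,352,216)}[c]
        if bb[0]<u[0]<bb[2] and bb[1]<u[1]<bb[3]:
            ys,xs=np.nonzero(r['region']);P=np.array([onz(p,a,b,4)[:2] for a,b in zip(xs,ys)]).astype(np.float32)
            print(c,u,cv2.minAreaRect(P),P.mean(0)); C=np.cov(P.T);w,v=np.linalg.eigh(C);print('axis',np.degrees(np.arctan2(v[1,1],v[0,1])))
to([533,-219,110],FY)
"
```

```text
(np.float64(409.8918918918919), np.float64(273.43243243243245), 37)
0.75 [405.15 278.16]
0.964 [409.74 272.95]
1.1 [412.87 269.54]
scene (np.float64(302.7803824799507), np.float64(202.0801974090068), 1621) ((532.0286254882812, -219.02731323242188), (152.44015502929688, 113.5177230834961), 1.8640066385269165) [ 533.15 -217.59]
axis -176.36415767821308
top (np.float64(338.58772819472614), np.float64(203.12271805273835), 1972) ((532.4893798828125, -216.337646484375), (148.60963439941406, 116.32241821289062), 0.30576103925704956) [ 533.25 -218.06]
axis -176.17776479142756
t 17.65 tcp [499.29 154.88 160.9 ] F [-0.25  0.32  0.01] gap 42.7 shift [  4.84  -5.5  -37.17] tilt [ 0.01  0.01 -1.  ]
turn -89.84355535086212 q6 -1.239219867963495
shift after turn [ 4.84 37.15 -5.6 ]
```

Red roll now rests at (409.9,273.4), matching 0.7 rad open; rings open. Travel to the plate, jaws still along y to centre the rib first.

Emit:
drive_tool(plan=[[82,0,-0.6,-4,0],[82,0,-0.6,-4,0],[82,0,-0.6,-4,0],[82,0,-0.6,-4,0],[82,0,-0.6,-4,0],[82,0,-0.6,-4,0],[82,0,-0.6,-4,0],[82,0,-0.6,-4,0]], grip_force=20)

```text
time_s: 18.32
tcp_pos: [522.0, -170.1, 144.7]
ee_rot: [0.51, -0.481, 0.512, 0.497]
force: [0.8, 0.2, 0.6]
finger_gap: 70.0
```

```bash
python3 -c "
from h import *
to([529,-218,20],np.pi/2+0.03)
"
```

```text
t 18.32 tcp [ 521.95 -170.11  144.66] F [0.82 0.24 0.61] gap 70.0 shift [12.38 -1.14 -4.92] tilt [-0.02  0.01 -1.  ]
turn -4.198105304989355 q6 -1.8713372849205403
shift after turn [12.38 -0.77 -4.99]
```

Emit:
drive_tool(plan=[[82,1.5,-0.3,-2.5,-4.2],[82,3,-0.3,-2.5,0],[82,3,0,0,0],[82,3,0,0,0],[82,1,0,0,0],[82,0,0,0,0],[82,0,0,0,0],[82,0,0,0,0]])

```text
time_s: 18.98
tcp_pos: [517.3, -229.4, 12.5]
ee_rot: [0.491, -0.491, 0.499, 0.519]
force: [0.1, 0.1, -0.1]
finger_gap: 70.0
```

```bash
python3 -c "
from h import *
to([529,-218,-20],np.pi/2+0.03)
"
```

```text
t 18.98 tcp [ 517.31 -229.39   12.54] F [ 0.15  0.1  -0.12] gap 70.0 shift [ 3.23 -1.31  1.05] tilt [-0.04  0.02 -1.  ]
turn -0.5415331045674776 q6 -2.032419787865893
shift after turn [ 3.23 -1.32  1.04]
```

Emit:
drive_tool(plan=[[82,0,-0.6,0.5,0],[82,0,-0.5,0.4,0],[82,1,0,0,0],[82,1,0,0,0],[82,0.8,0,0,0],[82,0,0,0,0],[82,0,0,0,0],[82,0,0,0,0]])

```text
time_s: 19.65
tcp_pos: [531.1, -217.8, -15.0]
ee_rot: [0.491, -0.494, 0.497, 0.517]
force: [1.0, 0.0, 0.6]
finger_gap: 69.9
```

```bash
python3 -c "
from h import *
to([529,-218,-20],np.pi/2+0.03)
"
```

```text
t 19.65 tcp [ 531.11 -217.85  -15.01] F [0.96 0.   0.56] gap 69.9 shift [ 0.51  0.2  -0.02] tilt [-0.03  0.02 -1.  ]
turn -0.3884525998825126 q6 -2.0088416954217663
shift after turn [ 0.51  0.2  -0.02]
```

Close on the rib ends (50 mm) gently to centre it in y.

Emit:
drive_tool(plan=[[82,0.3,0,0,0],[50,0.2,0,0,0],[50,0,0,0,0],[50,0,0,0,0],[50,0,0,0,0],[50,0,0,0,0],[50,0,0,0,0],[50,0,0,0,0]])

```text
time_s: 20.32
tcp_pos: [531.2, -218.3, -19.8]
ee_rot: [0.492, -0.494, 0.497, 0.517]
force: [0.2, 0.5, -1.2]
finger_gap: 49.5
```

```bash
python3 -c "
from h import *
to([529,-218,-20],np.pi/2+0.03)
"
```

```text
t 20.32 tcp [ 531.15 -218.31  -19.78] F [ 0.16  0.47 -1.23] gap 49.5 shift [0.03 0.21 0.03] tilt [-0.03  0.02 -1.  ]
turn -0.4425090769423434 q6 -2.0089418421537735
shift after turn [0.03 0.21 0.04]
```

Gripped at 49.5 mm: rib centred. Open, rise, turn 90°, then take it across its 12 mm faces.

Emit:
drive_tool(plan=[[82,0,0,0,0],[82,0,0,0,0],[82,0,0,0,0],[82,-3,0,0,0],[82,-2.5,0,0,0],[50,0,0,0,7],[50,0,0,0,7],[50,0,0,0,7]])

```text
time_s: 20.98
tcp_pos: [532.8, -219.5, 37.8]
ee_rot: [0.575, -0.393, 0.586, 0.414]
force: [0.2, 0.5, 0.0]
finger_gap: 42.8
```

Emit:
drive_tool(plan=[[50,0,0,0,7],[50,0,0,0,7],[50,0,0,0,7],[50,0,0,0,7],[50,0,0,0,7],[50,0,0,0,7],[50,0,0,0,7],[50,0,0,0,7]])

```text
time_s: 21.65
tcp_pos: [533.4, -219.9, 39.5]
ee_rot: [0.694, -0.07, 0.712, 0.082]
force: [0.1, 0.9, 1.3]
finger_gap: 42.8
```

```bash
python3 -c "
from h import *
to([531,-218.3,-20],0.03)
ps=[look('top'),look('scene')];rs=[]
for p,b in zip(ps,((325,190,352,216),(280,185,325,222))):
    u=cent(mask(p,(45,80,20),(85,255,255),b));print(u,onz(p,*u[:2],25)); rs.append(ray(p,*u[:2]))
print(tri(rs))
"
```

```text
t 21.65 tcp [ 533.43 -219.93   39.48] F [0.14 0.91 1.32] gap 42.8 shift [ 5.95  0.09 -0.07] tilt [-0.03  0.02 -1.  ]
turn 10.611069730446417 q6 -0.6309710465154263
shift after turn [ 5.95  0.07 -0.08]
(np.float64(343.0), np.float64(203.0), 1) [ 531.91 -230.44   25.  ]
(np.float64(304.0877192982456), np.float64(200.66666666666666), 57) [ 535.7 -209.3   25. ]
[ 529.51 -225.72   -1.58]
```

Emit:
drive_tool(plan=[[50,0,0,0,5.3],[50,1,0.1,-0.1,5.3],[50,2,0,0,0],[50,1.5,0,0,0],[50,1,0,0,0],[50,0,0,0,0],[50,0,0,0,0],[50,0,0,0,0]])

```text
time_s: 22.42
tcp_pos: [532.5, -219.0, -15.7]
ee_rot: [0.699, -0.013, 0.715, 0.023]
force: [1.0, 0.1, 0.8]
finger_gap: 42.8
```

```bash
python3 -c "
from h import *
to([531,-218.3,-24],0.03)"
```

```text
t 22.42 tcp [ 532.55 -219.05  -15.69] F [0.98 0.13 0.78] gap 42.8 shift [ 0.84  0.07 -0.13] tilt [-0.02  0.01 -1.  ]
turn 1.189024303734314 q6 -0.4662712969141561
shift after turn [ 0.84  0.07 -0.13]
```

Emit:
drive_tool(plan=[[50,0.5,0.1,0,1],[50,0.3,0,0,0],[5,0,0,0,0],[5,0,0,0,0],[5,0,0,0,0],[5,0,0,0,0],[5,0,0,0,0],[5,0,0,0,0]], grip_force=50)

```text
time_s: 23.08
tcp_pos: [534.3, -218.8, -20.8]
ee_rot: [0.701, -0.008, 0.713, 0.016]
force: [-0.3, 0.1, -1.2]
finger_gap: 11.1
```

```bash
python3 -c "
from h import *
to([531,-218.3,-24],0.03)"
```

```text
t 23.08 tcp [ 534.35 -218.77  -20.82] F [-0.25  0.12 -1.16] gap 11.1 shift [ 0.32  0.05 -0.33] tilt [-0.02  0.01 -1.  ]
turn 0.18975844871373226 q6 -0.44728144101899814
shift after turn [ 0.32  0.05 -0.33]
```

Rib held (11.1 mm). Lift and carry to above the posts.

Emit:
drive_tool(plan=[[5,-1,0,0,0],[5,-2,0,0,0],[5,-3,0,0,0],[5,-3,0,0,0],[5,-2,0,0,0],[5,0,0,0,0],[5,0,0,0,0],[5,0,0,0,0]])

```text
time_s: 23.75
tcp_pos: [534.9, -219.4, 94.8]
ee_rot: [0.7, -0.007, 0.714, 0.016]
force: [-0.7, -0.2, -1.6]
finger_gap: 11.4
```

```bash
python3 -c "
from h import *
to([572,50,90],FY)"
```

```text
t 23.75 tcp [ 534.95 -219.43   94.83] F [-0.72 -0.19 -1.58] gap 11.4 shift [ 0.74 26.79  4.62] tilt [-0.02  0.01 -1.  ]
turn 5.421136230357007 q6 -0.44674506315265416
shift after turn [ 0.74 27.11  2.07]
```

Emit:
drive_tool(plan=[[5,0,1.5,0.3,0],[5,0,3,0.5,0],[5,0,3.5,0.6,0],[5,0,3.5,0.6,0],[5,0,3.5,0.6,0],[5,0,3.5,0.6,0],[5,0,3,0.5,0],[5,0,1.5,0.3,0]])

```text
time_s: 24.42
tcp_pos: [560.5, 17.6, 83.7]
ee_rot: [0.692, -0.003, 0.722, 0.014]
force: [0.8, -0.3, -1.8]
finger_gap: 11.6
```

```bash
python3 -c "
from h import *
to([572,50,90],FY)"
```

```text
t 24.42 tcp [560.54  17.57  83.68] F [ 0.82 -0.25 -1.84] gap 11.6 shift [-0.63  3.22  1.2 ] tilt [-0.04  0.01 -1.  ]
turn 4.849376576183943 q6 -0.031229085320990134
shift after turn [-0.63  3.31  0.92]
```

Emit:
drive_tool(plan=[[5,-0.5,1.6,0.5,0],[5,-0.3,1.2,0.4,2.5],[5,0,0.4,0.2,2.4],[5,0,0,0,0],[5,0,0,0,0],[5,0,0,0,0],[5,0,0,0,0],[5,0,0,0,0]])

```text
time_s: 25.08
tcp_pos: [563.7, 55.2, 80.2]
ee_rot: [0.683, 0.024, 0.73, -0.016]
force: [-0.3, -0.4, -1.9]
finger_gap: 11.2
```

```bash
cat > v.py <<'E'
from h import *
to([572,50,90],FY)
ps={c:look(c) for c in('top','scene')};s=read_state();rs=[];im=[]
for c,p in ps.items():
    x,y=(200,140) if c=='top' else (330,200)
    g=mask(p,(45,80,20),(85,255,255),(x,y,x+90,y+90));u=cent(g);print(c,'green',u);rs.append(ray(p,*u[:2]))
    w=mask(p,(0,0,150),(180,60,255),(x,y,x+90,y+90))
    im.append(cv2.convertScaleAbs(cv2.resize(p['color'][y:y+90,x:x+90,::-1],(396,396),interpolation=2),alpha=1.5,beta=0))
    for n,X in(('pl',f2w([0,40,55])),('pr',f2w([0,-40,55]))):print(n,(proj(p,X)-[x,y]+.5)*4.4)
print('tri',tri(rs))
cv2.imwrite('pics/h.png',np.hstack(im))
E
python3 v.py
```

```text
t 25.08 tcp [563.66  55.16  80.15] F [-0.33 -0.43 -1.89] gap 11.2 shift [-1.04 -0.46  0.79] tilt [-0.07  0.01 -1.  ]
turn 0.2721731533407734 q6 0.1116342775655046
shift after turn [-1.04 -0.46  0.8 ]
top green (np.float64(232.54794520547946), np.float64(188.3972602739726), 73)
pl [119.37 307.92]
pr [244.87 316.17]
scene green (np.float64(371.8076923076923), np.float64(254.19230769230768), 52)
pl [269.94 258.9 ]
pr [175.64 169.79]
tri [562.14  62.04 117.99]
```

View pics/h.png

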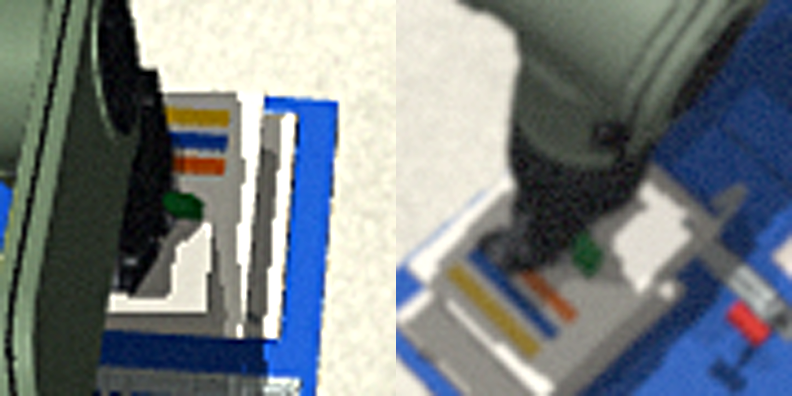

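Top crop: held plate spans to its -y edge (~240, rows 92–338), rib at (185,207), file stack beneath; scene crop: plate with stripes, rib at (587,253), its -x/+y corner near (686,290), lever roll (748,322) clear. I'll compute the plate pose from edges.

```bash
cat > w.py <<'E'
from h import *
import sys
ps={c:look(c) for c in('top','scene')};s=read_state();A=R();print(s['tcp_pos'],A[:,0])
t=ps['top'];sc=ps['scene']
g=cv2.cvtColor(t['color'],cv2.COLOR_RGB2GRAY)
print(g[205:222,236:262:2]);
print(g[170:200:6,248:262])
g=cv2.cvtColor(sc['color'],cv2.COLOR_RGB2GRAY)
print(g[255:282,384:404:2])
print('corner',onz(t,254.7,216.3,105),onz(sc,395.4,265.4,105))
for X in([-75,-55,105],[-75,55,105]):print(X,f2w(X+np.array([63,0,0])))
E
python3 w.py
```

```text
[564.16  55.4   80.73] [-0.06  0.01 -1.  ]
[[ 59  66 154 151 152 156  62  62  93 106  40  61  74]
 [ 56  86 152 149 155 159  60  63  94 105  43  65  76]
 [ 77 163 151 152 151 159  58  60  94 104  44  59  76]
 [163 155 150 152 152 156  57  62  94  99  46  64  72]
 [159 157 154 154 158 160  60  62  95 102  54  60  77]
 [152 152 152 148 148 148  58  55  97 101  52  64  73]
 [ 47  50  47  49  51  54  57  64  98  95  25  54 110]
 [ 61  59  59  61  58  59  62  65  94 123  33  30 213]
 [ 63  63  63  61  64  66  59  61  94 210  51  44 210]
 [ 63  64  67  67  67  65  64  66  92 210  61  57 208]
 [ 52  60  64  62  63  64  63  63  93 207  60  60 207]
 [ 12  13  13  20  23  31  37  44  69 160  44  47 165]
 [ 14  14  18  20  13  15  14  10   9   8  15  11  40]
 [ 16  22  18  26  17  18  17  15  20  17  18  11  71]
 [ 19  18  14  17  13  17  20  15  21  18  23  24  72]
 [ 19  19  18  19  19  19  19  21  23  19  18  22  69]
 [ 21  21  13  15  15  16  20  23  23  19  19  13  60]]
[[ 50  54  69  69  96  88  98 190 180 184 186  82  91  94]
 [ 48  48  55  86  96  90  84  91 193 189 152  48  61  61]
 [ 
[... 766 characters left out ...]
6  24  40]
 [ 92  77  71  72  63  37  36  28  35  52]
 [ 84  73  70  66  42  32  33  27  35  57]
 [ 79  73  71  60  30  25  25  29  47  58]
 [ 71  73  64  38  32  25  25  41  57  56]
 [ 71  71  55  31  25  32  34  48  57  61]
 [ 72  61  35  27  29  35  41  57  65  59]
 [ 67  44  22  31  31  46  57  60  58  57]
 [ 59  35  26  31  37  48  63  60  59  60]
 [ 45  31  30  35  41  59  67  66  59  59]
 [ 30  32  34  43  51  65  68  70  65  63]
 [ 29  24  40  40  56  66  66  62  67  64]
 [ 35  31  35  41  58  69  65  66  68  64]
 [ 31  37  41  48  68  64  66  68  67  59]]
corner [489.56   4.65 105.  ] [538.23 122.2  105.  ]
[-75, -55, 105] [492.47  -0.17 105.  ]
[-75, 55, 105] [499.18 109.63 105.  ]
```

Emit:
drive_tool(plan=[[5,-0.2,-0.2,0.2,0],[5,0,-0.2,0.2,0],[5,0,0,0.2,0],[5,0,0,0,0],[5,0,0,0,0],[5,0,0,0,0],[5,0,0,0,0],[5,0,0,0,0]])

```text
time_s: 25.95
tcp_pos: [571.4, 50.0, 83.2]
ee_rot: [0.684, 0.024, 0.729, -0.016]
force: [-0.1, 0.1, -2.1]
finger_gap: 11.1
```

```bash
cat > o.py <<'E'
from h import *
to([570.7,50.7,80],FY)
ps={c:look(c) for c in('top','scene')};s=read_state();A=R();im=[]
c0=s['tcp_pos']-A[:,0]*40   # rib centre, 19 above underside
print('rib',c0)
jy=np.arctan2(A[1,2],A[0,2]);
for c,p in ps.items():
    x,y=(205,145) if c=='top' else (332,200)
    k=6;n=66 
    if c=='top': y=155;x=205
    else: x=352;y=222
    m=cv2.convertScaleAbs(cv2.resize(p['color'][y:y+n,x:x+n,::-1],(n*k,n*k),interpolation=2),alpha=1.5,beta=0)
    P=lambda X:tuple(int(v) for v in (proj(p,X)-[x,y]+.5)*k)
    zt=A[:,2]*np.sign(A[0,2]);yt=np.cross([0,0,1],zt)
    W=lambda a,b,h:c0+zt*a+yt*b+np.array([0,0,h])
    q=[P(W(a,b,-15)) for a,b in((-75,-55),(75,-55),(75,55),(-75,55))]
    cv2.polylines(m,[np.array(q)],True,(255,0,255),1)
    for b in(-40,40):cv2.circle(m,P(W(-63,b,-15)),5,(255,0,255),1);cv2.circle(m,P(f2w([0,b,55])),3,(0,255,255),1)
    q=[P(f2w([63+a,b,15])) for a,b in((-75,-55),(75,-55),(75,55),(-75,55))]
    cv2.polylines(m,[np.array(q)],True,(0,255,255),1)
    im.append(m)
cv2.imwrite('pics/i.png',np.hstack(im))
E
python3 o.py
```

```text
t 25.95 tcp [571.36  49.97  83.23] F [-0.06  0.15 -2.1 ] gap 11.1 shift [ 0.33  0.07 -0.05] tilt [-0.06  0.01 -1.  ]
turn 0.22683751135816976 q6 0.1033860985224563
shift after turn [ 0.33  0.07 -0.05]
rib [573.83  49.45 123.11]
```

View pics/i.png

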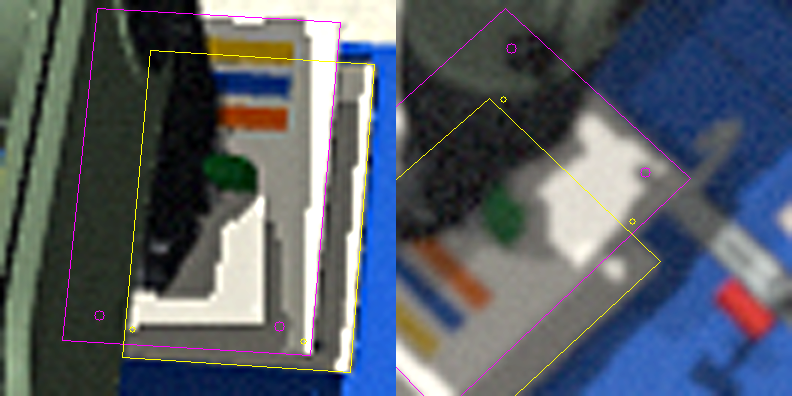

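Overlay: predicted plate outline (magenta) fits the picture (right edge ~337,60; top edge ~row 15) and the stack outline (yellow) fits too. Small shift then lower to just above the posts.

Emit:
drive_tool(plan=[[5,0.8,0,0,0],[5,0.9,0,0,0],[5,0.9,0,0,0],[5,0.7,0,0.1,0],[5,0.2,0,0,0],[5,0,0,0,0],[5,0,0,0,0],[5,0,0,0,0]])

```text
time_s: 26.72
tcp_pos: [568.6, 50.6, 42.8]
ee_rot: [0.683, 0.024, 0.73, -0.016]
force: [-0.5, 0.8, -1.4]
finger_gap: 11.4
```

```bash
python3 -c "
from h import *
A=R();to(np.array([572.3,50.0,45+40])+A[:,0]*40,FY)"
```

```text
t 26.72 tcp [568.58  50.61  42.76] F [-0.5   0.85 -1.45] gap 11.4 shift [-0.24  0.    0.09] tilt [-0.07  0.01 -1.  ]
turn 0.24812522743988552 q6 0.10223277852348438
shift after turn [-0.24  0.    0.09]
```

Emit:
drive_tool(plan=[[5,0.4,0,0.1,0],[5,0.4,0,0.05,0],[5,0.4,0,0.05,0],[5,0.4,0,0,0],[5,0.2,0,0,0],[5,0,0,0,0],[5,0,0,0,0],[5,0,0,0,0]])

```text
time_s: 27.38
tcp_pos: [569.0, 50.9, 23.7]
ee_rot: [0.682, 0.024, 0.73, -0.016]
force: [-0.6, -0.3, -0.9]
finger_gap: 11.2
```

```bash
python3 -c "
from h import *
A=R();to(np.array([572.3,50.0,20+40])+A[:,0]*40,FY)
f=[]
for i in range(5): look('top');f.append(np.r_[read_state()['force'],read_state()['ft_torque']])
print(np.mean(f,0))"
```

```text
t 27.38 tcp [569.03  50.88  23.7 ] F [-0.61 -0.28 -0.95] gap 11.2 shift [ 0.36 -0.03  0.08] tilt [-0.07  0.01 -1.  ]
turn 0.23030722258782532 q6 0.10141422982234222
shift after turn [ 0.36 -0.03  0.08]
[-0.87  0.38 -0.69  0.    0.11 -0.  ]
```

Emit:
drive_tool(plan=[[5,0.3,0,0.05,0],[5,0.3,0,0.05,0],[5,0.3,0,0,0],[5,0,0,0,0],[5,0,0,0,0],[5,0,0,0,0],[5,0,0,0,0],[5,0,0,0,0]])

```text
time_s: 28.3
tcp_pos: [568.6, 50.9, 13.6]
ee_rot: [0.682, 0.024, 0.731, -0.016]
force: [-2.0, 0.0, -0.5]
finger_gap: 11.2
```

```bash
python3 -c "
from h import *
A=R();to(np.array([572.3,50.0,-5+40])+A[:,0]*40,FY)
f=[]
for i in range(5): p=look('top');f.append(np.r_[read_state()['force'],read_state()['ft_torque']])
print(np.mean(f,0))"
```

```text
t 28.3 tcp [568.64  50.9   13.64] F [-1.97  0.04 -0.48] gap 11.2 shift [ 1.84 -0.05  0.22] tilt [-0.07  0.01 -1.  ]
turn 0.2156155388439629 q6 0.10104231175093886
shift after turn [ 1.84 -0.05  0.22]
[-1.12  0.26 -0.85 -0.    0.17 -0.03]
```

Light Fx of -1 N, no resistance in z: the posts are in the holes. Continue gently.

Emit:
drive_tool(plan=[[5,0.3,0,0,0],[5,0.3,0,0,0],[5,0.3,0,0,0],[5,0.2,0,0,0],[5,0,0,0,0],[5,0,0,0,0],[5,0,0,0,0],[5,0,0,0,0]])

```text
time_s: 29.22
tcp_pos: [568.6, 51.0, 1.4]
ee_rot: [0.682, 0.024, 0.73, -0.016]
force: [-0.6, 0.4, 0.5]
finger_gap: 11.0
```

```bash
python3 -c "
from h import *
A=R();to(np.array([572.3,50.0,-5+40])+A[:,0]*40,FY)
f=[]
for i in range(5): p=look('top');f.append(np.r_[read_state()['force'],read_state()['ft_torque']])
print(np.mean(f,0))"
```

```text
t 29.22 tcp [568.64  51.05   1.36] F [-0.62  0.45  0.49] gap 11.0 shift [ 0.62 -0.05  0.14] tilt [-0.07  0.01 -1.  ]
turn 0.22659256099116476 q6 0.10052164253200477
shift after turn [ 0.62 -0.05  0.14]
[-0.78  0.11 -0.84 -0.04  0.12 -0.04]
```

Emit:
drive_tool(plan=[[5,0.15,0,0,0],[5,0.15,0,0,0],[5,0.1,0,0,0],[5,0,0,0,0],[5,0,0,0,0],[5,0,0,0,0],[5,0,0,0,0],[5,0,0,0,0]])

```text
time_s: 30.13
tcp_pos: [568.6, 51.1, -2.5]
ee_rot: [0.683, 0.024, 0.73, -0.016]
force: [-0.9, -0.5, 0.2]
finger_gap: 11.0
```

```bash
cat > fr.py <<'E'
from h import *
f=[]
for i in range(4): p=look('top');s=read_state();f.append(np.r_[s['force'],s['ft_torque']])
print(s['time_s'],s['tcp_pos'],np.mean(f,0),R()[:,0])
E
python3 fr.py
```

```text
30.3333 [568.65  51.11  -2.53] [-1.14 -0.33 -0.05  0.01  0.09 -0.  ] [-0.07  0.01 -1.  ]
```

Contact begins (weight taken). A bit more and release.

Emit:
drive_tool(plan=[[5,0.1,0,0,0],[5,0.1,0,0,0],[5,0,0,0,0],[5,0,0,0,0],[5,0,0,0,0],[5,0,0,0,0],[5,0,0,0,0],[5,0,0,0,0]], grip_force=20)

```text
time_s: 31.0
tcp_pos: [568.7, 51.1, -2.6]
ee_rot: [0.683, 0.024, 0.73, -0.016]
force: [-1.7, -0.6, 1.2]
finger_gap: 11.3
```

```bash
python3 fr.py
```

```text
31.2 [568.73  51.11  -2.59] [-1.6  -0.28  1.17  0.01  0.13 -0.03] [-0.07  0.01 -1.  ]
```

Emit:
drive_tool(plan=[[5,0.2,0,0,0],[5,0.2,0,0,0],[5,0.2,0,0,0],[5,0,0,0,0],[5,0,0,0,0],[5,0,0,0,0],[5,0,0,0,0],[5,0,0,0,0]])

```text
time_s: 31.87
tcp_pos: [568.8, 51.1, -3.0]
ee_rot: [0.685, 0.024, 0.728, -0.016]
force: [-2.3, -0.8, 3.4]
finger_gap: 11.2
```

```bash
python3 fr.py
```

```text
32.0667 [568.76  51.14  -3.03] [-1.76 -0.7   1.61  0.04  0.11 -0.03] [-0.06  0.01 -1.  ]
```

Emit:
drive_tool(plan=[[18,0,0,0,0],[40,0,0,0,0],[40,0,0,0,0],[40,0,0,0,0],[40,-1.5,0,0,0],[40,-2.5,0,0,0],[40,-3,0,0,0],[40,-3,0,0,0]])

```text
time_s: 32.73
tcp_pos: [571.3, 49.6, 92.1]
ee_rot: [0.68, 0.023, 0.733, -0.016]
force: [0.9, -0.1, 0.0]
finger_gap: 34.1
```

```bash
python3 -c "
from h import *
ps={c:look(c) for c in('top','scene')};rs=[]
for c,p in ps.items():
    b=(200,140,290,230) if c=='top' else (330,200,420,290)
    u=cent(mask(p,(45,80,20),(85,255,255),b));print(c,u,'exp',proj(p,f2w([63,0,34])),proj(p,f2w([63,0,45])));rs.append(ray(p,*u[:2]))
print(tri(rs),f2w([63,0,34]))
to(f2w([5,105,140]),np.pi/2+FY)
"
```

```text
top (np.float64(236.75), np.float64(187.97222222222223), 108) exp [244.53 188.8 ] [243.63 188.36]
scene (np.float64(364.6263736263736), np.float64(263.64835164835165), 91) exp [362.84 265.64] [363.24 264.12]
[572.27  59.92  68.48] [570.68  50.16  34.  ]
t 32.83 tcp [575.82  49.81  96.47] F [ 0.03 -0.07 -0.28] gap 34.0 shift [-3.84 10.58 -6.52] tilt [-0.06  0.01 -1.  ]
turn -89.68205144513503 q6 0.1026641009188444
shift after turn [-3.84  6.58 10.54]
```

```bash
cat > pl.py <<'E'
from h import *
ps={c:look(c) for c in('top','scene')};rs=[];im=[]
print(read_state()['time_s'],read_state()['force'])
for c,p in ps.items():
    x,y=(195,140) if c=='top' else (335,205)
    g=mask(p,(45,80,20),(85,255,255),(x,y,x+95,y+95));n,l,st,ce=cv2.connectedComponentsWithStats(g);i=1+np.argmax(st[1:,4]);print(c,st[i],ce[i],'seated',proj(p,f2w([63,0,38])));rs.append(ray(p,*ce[i]))
    im.append(cv2.convertScaleAbs(cv2.resize(p['color'][y:y+95,x:x+95,::-1],(399,399),interpolation=2),alpha=1.5,beta=0))
print(tri(rs),f2w([63,0,38]))
cv2.imwrite('pics/j.png',np.hstack(im))
E
python3 pl.py
```

```text
32.9333 [-0.54  0.69 -0.57]
top [238 186  17   6  70] [246.04 188.16] seated [244.2  188.64]
scene [356 262  14  13  79] [363.65 267.52] seated [362.99 265.09]
[571.64  50.88  23.39] [570.68  50.16  38.  ]
```

View pics/j.png

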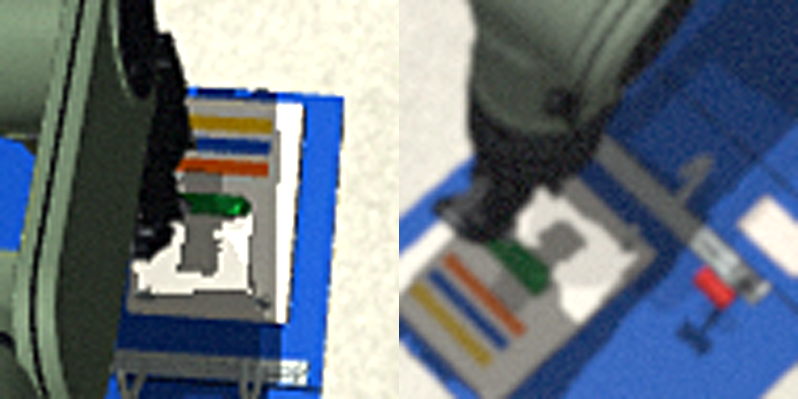

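Picture: plate lies square on the stack (top: hole with post at ~263,300; plate corner 290,322 over the stack corner), rib at (215,205)/(520,265), numerically at the seated spot (571.6,50.9 vs 570.7,50.2). The lever roll is up. Now close the fingers and go above the roll.

Emit:
drive_tool(plan=[[0,0,2.5,-1.4,0],[0,0,3,-1.6,0],[0,0,3,-1.6,0],[0,0,2,-1,0],[0,0,0,0,0],[0,0,0,0,0],[0,0,0,0,0],[0,0,0,0,0]])

```text
time_s: 33.6
tcp_pos: [515.0, 158.1, 86.9]
ee_rot: [0.675, 0.023, 0.738, -0.019]
force: [0.3, -0.5, 0.2]
finger_gap: 0.2
```

```bash
cat > rl.py <<'E'
from h import *
import sys
A=R()
p=look('scene');x,y=350,220
b=(x,y,x+80,y+80);print('red',cent(mask(p,(0,120,60),(6,255,255),b)|mask(p,(174,120,60),(180,255,255),b)))
a=float(sys.argv[1]);c=f2w([-45+88*np.cos(a),105,11+88*np.sin(a)+7]);print('roll',proj(p,c-[0,0,7]))
to(c+A[:,0]*35+[1,0,float(sys.argv[2])])
E
python3 rl.py .964 5; python3 fr.py
```

```text
red (np.float64(411.0), np.float64(275.0), 3)
roll [409.74 272.95]
t 33.65 tcp [515.05 157.87  86.87] F [ 0.78 -0.42 -0.04] gap -0.1 shift [2.61 0.1  0.45] tilt [-0.09  0.01 -1.  ]
33.85 [515.55 158.18  87.65] [-0.35 -0.1  -0.06 -0.03 -0.05 -0.01] [-0.09  0.01 -1.  ]
```

Emit:
drive_tool(plan=[[0,1,0,0.3,0],[0,1,0,0.3,0],[0,0.5,0,0.3,0],[0,0.4,0,0.6,0],[0,0.4,0,0.6,0],[0,0,0,0,0],[0,0,0,0,0],[0,0,0,0,0]])

```text
time_s: 34.52
tcp_pos: [538.5, 156.3, 50.1]
ee_rot: [0.677, 0.024, 0.736, -0.019]
force: [0.2, 0.0, 1.9]
finger_gap: 0.1
```

```bash
python3 rl.py .75 0; python3 fr.py
```

```text
red (np.float64(nan), np.float64(nan), 0)
roll [405.15 278.16]
t 34.57 tcp [538.47 156.32  50.18] F [ 0.21 -0.24  2.51] gap -0.1 shift [ 0.76  0.12 -0.63] tilt [-0.08  0.01 -1.  ]
34.7667 [538.28 156.34  50.42] [-0.59 -0.6   2.37 -0.01 -0.   -0.02] [-0.08  0.01 -1.  ]h.py:32: RuntimeWarning: Mean of empty slice.
  ys,xs=np.nonzero(m);return xs.mean(),ys.mean(),len(xs)
  ret = ret.dtype.type(ret / rcount)
```

Emit:
drive_tool(plan=[[0,0.3,0,-0.5,0],[0,0.5,0,-0.2,0],[0,0.6,0,0.1,0],[0,0.6,0,0.2,0],[0,0,0,0,0],[0,0,0,0,0],[0,0,0,0,0],[0,0,0,0,0]])

```text
time_s: 35.43
tcp_pos: [546.8, 155.9, 38.2]
ee_rot: [0.69, 0.023, 0.723, -0.017]
force: [0.3, -0.8, 0.3]
finger_gap: 0.1
```

```bash
python3 rl.py .6 0 2>/dev/null; python3 fr.py
```

```text
red (np.float64(nan), np.float64(nan), 0)
roll [402.3  281.57]
t 35.48 tcp [546.69 155.93  38.1 ] F [0.23 0.3  0.13] gap 0.0 shift [ 0.56  0.12 -0.54] tilt [-0.05  0.01 -1.  ]
35.6833 [547.39 155.97  38.39] [ 0.76 -0.25  0.2   0.02  0.01 -0.02] [-0.05  0.01 -1.  ]
```

The tip slid off the roll's front (force gone). Pinching worked for lifting, so I'll turn the jaws along y and pinch the roll to drive it down.

Emit:
drive_tool(plan=[[0,-3,0,-0.5,0],[40,-3,0,-0.5,0],[40,0,0,0,-7],[40,0,0,0,-7],[40,0,0,0,-7],[40,0,0,0,-7],[40,0,0,0,-7],[40,0,0,0,-7]])

```text
time_s: 36.35
tcp_pos: [539.3, 156.2, 101.7]
ee_rot: [0.651, -0.232, 0.679, 0.249]
force: [-0.4, 1.1, -0.8]
finger_gap: 34.3
```

Emit:
drive_tool(plan=[[40,0,0,0,-7],[40,0,0,0,-7],[40,0,0,0,-7],[40,0,0,0,-7],[40,0,0,0,-7],[40,0,0,0,-7],[40,0,0,0,-5],[40,0,0,0,0]])

```text
time_s: 37.02
tcp_pos: [538.5, 156.3, 101.7]
ee_rot: [0.498, -0.478, 0.517, 0.506]
force: [-0.1, 0.2, -0.2]
finger_gap: 34.2
```

```bash
cat > rg.py <<'E'
from h import *
import sys
A=R();p=look('scene');x,y=350,220
b=(x,y,x+80,y+80);print('red',cent(mask(p,(0,120,60),(6,255,255),b)|mask(p,(174,120,60),(180,255,255),b)))
for a in(.264,.6,.964):print(a,proj(p,f2w([-45+88*np.cos(a),105,11+88*np.sin(a)])))
a=float(sys.argv[1]);c=f2w([-45+88*np.cos(a),105,11+88*np.sin(a)])
to(c+A[:,0]*float(sys.argv[2]),np.pi/2+FY)   # roll 40 mm behind the reported point when pinched
E
python3 rg.py .964 38
```

```text
red (np.float64(408.4166666666667), np.float64(271.1666666666667), 12)
0.264 [397.39 288.04]
0.6 [402.3  281.57]
0.964 [409.74 272.95]
t 37.07 tcp [538.51 156.32 101.65] F [-0.7   0.12  0.21] gap 34.0 shift [5.73 1.83 0.14] tilt [-0.05  0.01 -1.  ]
turn 1.5186391031634656 q6 -1.2992973166177642
shift after turn [5.73 1.83 0.09]
```

Emit:
drive_tool(plan=[[50,0,0.9,0,1.5],[50,0,0.9,0,0],[50,1,0,0,0],[50,1.5,0,0,0],[50,1.5,0,0,0],[50,0.8,0,0,0],[50,0,0,0,0],[50,0,0,0,0]], grip_force=60)

```text
time_s: 37.73
tcp_pos: [517.4, 158.0, 51.2]
ee_rot: [0.508, -0.468, 0.526, 0.496]
force: [0.2, 0.4, -0.2]
finger_gap: 42.6
```

```bash
python3 rg.py .964 38 2>/dev/null
```

```text
red (np.float64(409.44444444444446), np.float64(272.6666666666667), 9)
0.264 [397.39 288.04]
0.6 [402.3  281.57]
0.964 [409.74 272.95]
t 37.78 tcp [517.44 157.96  51.34] F [-0.45  0.75 -0.51] gap 42.7 shift [ 0.6  -0.04  0.09] tilt [-0.05  0.01 -1.  ]
turn -0.5221482076067332 q6 -1.2557180594757573
shift after turn [ 0.6  -0.04  0.09]
```

Emit:
drive_tool(plan=[[50,0.6,0,0.1,0],[50,0.3,0,0,0],[50,0,0,0,0],[15,0,0,0,0],[15,0,0,0,0],[15,0,0,0,0],[15,0,0,0,0],[15,0,0,0,0]])

```text
time_s: 38.45
tcp_pos: [518.8, 159.1, 43.5]
ee_rot: [0.509, -0.469, 0.525, 0.495]
force: [-0.4, -1.0, 0.2]
finger_gap: 22.4
```

```bash
python3 rg.py .6 42 2>/dev/null
```

```text
red (np.float64(408.57142857142856), np.float64(272.14285714285717), 7)
0.264 [397.39 288.04]
0.6 [402.3  281.57]
0.964 [409.74 272.95]
t 38.5 tcp [518.76 159.12  43.56] F [-0.14 -0.04 -0.59] gap 22.3 shift [ 2.39 -2.24 -0.02] tilt [-0.04  0.01 -1.  ]
turn -0.536502305131151 q6 -1.2539042885528748
shift after turn [ 2.39 -2.24 -0.05]
```

Gripped (22.4 mm). Drive along the arc downwards.

Emit:
drive_tool(plan=[[15,0.4,-0.6,0,0],[15,0.5,-0.6,0,0],[15,0.6,-0.6,0,0],[15,0.7,-0.5,0,0],[15,0,0,0,0],[15,0,0,0,0],[15,0,0,0,0],[15,0,0,0,0]])

```text
time_s: 39.17
tcp_pos: [541.6, 157.7, 22.4]
ee_rot: [0.507, -0.468, 0.526, 0.497]
force: [-2.6, 0.4, 5.9]
finger_gap: 22.4
```

```bash
python3 rg.py .4 40 2>/dev/null
```

```text
red (np.float64(nan), np.float64(nan), 0)
0.264 [397.39 288.04]
0.6 [402.3  281.57]
0.964 [409.74 272.95]
t 39.22 tcp [541.65 157.75  22.4 ] F [-3.21  0.3   5.98] gap 22.4 shift [ 1.67 -0.75 -0.04] tilt [-0.05  0.01 -1.  ]
turn -0.4144654943812185 q6 -1.2713352505406779
shift after turn [ 1.67 -0.75 -0.04]
```

Emit:
drive_tool(plan=[[15,0.5,-0.3,0,0],[15,0.5,-0.3,0,0],[15,0.5,-0.2,0,0],[15,0,0,0,0],[15,0,0,0,0],[15,0,0,0,0],[15,0,0,0,0],[15,0,0,0,0]])

```text
time_s: 39.88
tcp_pos: [550.2, 157.2, 10.1]
ee_rot: [0.506, -0.466, 0.528, 0.497]
force: [-3.5, -0.6, 6.3]
finger_gap: 22.2
```

Emit:
drive_tool(plan=[[15,0.4,-0.2,0,0],[15,0.4,-0.1,0,0],[15,0.3,-0.1,0,0],[15,0,0,0,0],[15,0,0,0,0],[15,0,0,0,0],[15,0,0,0,0],[15,0,0,0,0]])

```text
time_s: 40.55
tcp_pos: [554.0, 156.9, 2.6]
ee_rot: [0.505, -0.463, 0.531, 0.498]
force: [-3.5, 0.7, 6.9]
finger_gap: 22.3
```

```bash
python3 rg.py .2 40 2>/dev/null;python3 fr.py
```

```text
red (np.float64(nan), np.float64(nan), 0)
0.264 [397.39 288.04]
0.6 [402.3  281.57]
0.964 [409.74 272.95]
t 40.6 tcp [553.91 156.91   2.58] F [-3.21  0.7   6.65] gap 21.7 shift [ 1.41  0.01 -0.03] tilt [-0.06  0.01 -1.  ]
turn -0.7756545320871027 q6 -1.2768521352609188
shift after turn [ 1.41  0.01 -0.03]
40.8 [553.96 156.91   2.55] [-3.02  0.31  6.12 -0.23  0.73 -0.14] [-0.06  0.01 -1.  ]
```

Emit:
drive_tool(plan=[[15,0.5,0,0,0],[15,0.4,0,0,0],[15,0.4,0,0,0],[15,0,0,0,0],[15,0,0,0,0],[15,0,0,0,0],[15,0,0,0,0],[15,0,0,0,0]])

```text
time_s: 41.47
tcp_pos: [557.3, 156.8, -4.8]
ee_rot: [0.506, -0.464, 0.53, 0.498]
force: [-4.4, -0.9, 7.3]
finger_gap: 21.8
```

```bash
cat > ar.py <<'E'
from h import *
# where the lever arm and arches are: nothing printed but roll colour in both views, and a metal/bright comparison at arch tips
s=read_state();print(s['time_s'],s['tcp_pos'],s['force'],round(s['finger_gap'],1))
ps={c:look(c) for c in('top','scene')}
for c,p in ps.items():
    g=cv2.cvtColor(p['color'],cv2.COLOR_RGB2GRAY).astype(int)
    for y in(40,-40):
        for n,ph in(('shut',0),('open',.7)):
            v=[]
            for a,r in((.774,63),(.95,72),(1.15,68),(1.35,60)):
                X=f2w([-45+r*np.cos(a+ph),y,11+r*np.sin(a+ph)]);u=np.round(proj(p,X)).astype(int);v.append(g[u[1]-1:u[1]+2,u[0]-1:u[0]+2].max())
            print(c,y,n,v)
E
python3 ar.py
```

```text
41.4667 [557.28 156.85  -4.76] [-4.38 -0.95  7.29] 21.8
top 40 shut [np.int64(101), np.int64(99), np.int64(42), np.int64(32)]
top 40 open [np.int64(83), np.int64(78), np.int64(50), np.int64(25)]
top -40 shut [np.int64(192), np.int64(201), np.int64(91), np.int64(78)]
top -40 open [np.int64(168), np.int64(144), np.int64(126), np.int64(64)]
scene 40 shut [np.int64(67), np.int64(49), np.int64(71), np.int64(76)]
scene 40 open [np.int64(82), np.int64(97), np.int64(104), np.int64(104)]
scene -40 shut [np.int64(113), np.int64(77), np.int64(122), np.int64(77)]
scene -40 open [np.int64(97), np.int64(98), np.int64(78), np.int64(72)]
```

Emit:
drive_tool(plan=[[15,0.5,0.2,0,0],[15,0.5,0.2,0,0],[15,0.4,0.1,0,0],[15,0,0,0,0],[15,0,0,0,0],[15,0,0,0,0],[15,0,0,0,0],[15,0,0,0,0]])

```text
time_s: 42.23
tcp_pos: [559.9, 156.7, -10.9]
ee_rot: [0.509, -0.467, 0.527, 0.496]
force: [-4.2, 0.3, 8.5]
finger_gap: 22.1
```

```bash
python3 ar.py; python3 rg.py .264 40 2>/dev/null
```

```text
42.2333 [559.95 156.65 -10.9 ] [-4.21  0.29  8.51] 22.1
top 40 shut [np.int64(99), np.int64(99), np.int64(42), np.int64(31)]
top 40 open [np.int64(87), np.int64(73), np.int64(48), np.int64(22)]
top -40 shut [np.int64(191), np.int64(198), np.int64(89), np.int64(74)]
top -40 open [np.int64(170), np.int64(143), np.int64(124), np.int64(63)]
scene 40 shut [np.int64(67), np.int64(53), np.int64(68), np.int64(81)]
scene 40 open [np.int64(85), np.int64(101), np.int64(105), np.int64(105)]
scene -40 shut [np.int64(111), np.int64(75), np.int64(122), np.int64(77)]
scene -40 open [np.int64(98), np.int64(98), np.int64(77), np.int64(75)]
red (np.float64(nan), np.float64(nan), 0)
0.264 [397.39 288.04]
0.6 [402.3  281.57]
0.964 [409.74 272.95]
t 42.38 tcp [559.95 156.66 -10.94] F [-4.94 -0.59  7.52] gap 21.9 shift [-0.46  0.8  -0.03] tilt [-0.05  0.01 -1.  ]
turn -0.716752579307169 q6 -1.279432828007966
shift after turn [-0.46  0.8  -0.02]
```

Emit:
drive_tool(plan=[[15,0.6,0.4,0,0],[15,0.6,0.4,0,0],[15,0.6,0.3,0,0],[15,0.3,0,0,0],[15,0,0,0,0],[15,0,0,0,0],[15,0,0,0,0],[15,0,0,0,0]])

```text
time_s: 43.05
tcp_pos: [563.8, 156.6, -21.5]
ee_rot: [0.516, -0.474, 0.519, 0.49]
force: [-3.6, 0.5, 7.7]
finger_gap: 21.9
```

```bash
python3 ar.py; python3 rg.py .1 42 2>/dev/null
```

```text
43.05 [563.82 156.56 -21.5 ] [-3.56  0.49  7.7 ] 21.9
top 40 shut [np.int64(101), np.int64(100), np.int64(43), np.int64(84)]
top 40 open [np.int64(74), np.int64(69), np.int64(35), np.int64(21)]
top -40 shut [np.int64(191), np.int64(200), np.int64(91), np.int64(150)]
top -40 open [np.int64(141), np.int64(163), np.int64(127), np.int64(65)]
scene 40 shut [np.int64(69), np.int64(53), np.int64(68), np.int64(77)]
scene 40 open [np.int64(84), np.int64(99), np.int64(106), np.int64(106)]
scene -40 shut [np.int64(113), np.int64(75), np.int64(121), np.int64(93)]
scene -40 open [np.int64(108), np.int64(86), np.int64(64), np.int64(62)]
red (np.float64(nan), np.float64(nan), 0)
0.264 [397.39 288.04]
0.6 [402.3  281.57]
0.964 [409.74 272.95]
t 43.2 tcp [563.82 156.56 -21.55] F [-4.07  0.06  8.58] gap 21.9 shift [ 0.08  0.79 -0.04] tilt [-0.02  0.01 -1.  ]
turn -0.5941679713436514 q6 -1.2758266648006729
shift after turn [ 0.08  0.79 -0.03]
```

Arches start to move in the pictures. Continue in smaller steps.

Emit:
drive_tool(plan=[[15,0.6,0.2,0,0],[15,0.6,0.2,0,0],[15,0,0,0,0],[15,0,0,0,0],[15,0,0,0,0],[15,0,0,0,0],[15,0,0,0,0],[15,0,0,0,0]])

```text
time_s: 43.87
tcp_pos: [563.2, 156.6, -17.9]
ee_rot: [0.516, -0.475, 0.518, 0.489]
force: [-3.0, 1.1, 4.9]
finger_gap: 22.0
```

```bash
python3 ar.py; python3 rg.py .1 42 2>/dev/null|tail -3
```

```text
43.8667 [563.2  156.6  -17.85] [-2.95  1.08  4.92] 22.0
top 40 shut [np.int64(98), np.int64(99), np.int64(89), np.int64(87)]
top 40 open [np.int64(73), np.int64(52), np.int64(24), np.int64(22)]
top -40 shut [np.int64(190), np.int64(198), np.int64(187), np.int64(181)]
top -40 open [np.int64(150), np.int64(163), np.int64(67), np.int64(67)]
scene 40 shut [np.int64(74), np.int64(57), np.int64(62), np.int64(75)]
scene 40 open [np.int64(82), np.int64(96), np.int64(104), np.int64(104)]
scene -40 shut [np.int64(114), np.int64(79), np.int64(115), np.int64(110)]
scene -40 open [np.int64(105), np.int64(64), np.int64(63), np.int64(63)]
t 44.02 tcp [563.29 156.57 -18.17] F [-2.31  0.91  4.  ] gap 22.1 shift [ 0.42  0.72 -0.04] tilt [-0.02  0.01 -1.  ]
turn -0.5666901284621559 q6 -1.274239771026677
shift after turn [ 0.42  0.72 -0.03]
```

```bash
python3 ar.py|head -5
python3 - <<'E'
from h import *
# reference: the first pictures (rings shut)
for c in('top','scene'):
    p=look(c);ref=cv2.cvtColor(cv2.imread(f'pics/{c}0.png'),cv2.COLOR_BGR2GRAY).astype(int);g=cv2.cvtColor(p['color'],cv2.COLOR_RGB2GRAY).astype(int)
    for y in(40,-40):
      for n,ph in(('shut',0),('open',.7)):
        v=[];w=[]
        for a,r in((.774,63),(.95,72),(1.15,68),(1.35,60)):
            u=np.round(proj(p,f2w([-45+r*np.cos(a+ph),y,11+r*np.sin(a+ph)]))).astype(int)
            v.append(int(ref[u[1]-1:u[1]+2,u[0]-1:u[0]+2].max()));w.append(int(g[u[1]-1:u[1]+2,u[0]-1:u[0]+2].max()))
        print(c,y,n,'ref',v,'now',w)
print(read_state()['force'])
E
```

```text
44.0167 [563.29 156.57 -18.17] [-2.31  0.91  4.  ] 22.1
top 40 shut [np.int64(99), np.int64(98), np.int64(80), np.int64(74)]
top 40 open [np.int64(73), np.int64(50), np.int64(25), np.int64(23)]
top -40 shut [np.int64(193), np.int64(201), np.int64(156), np.int64(148)]
top -40 open [np.int64(144), np.int64(170), np.int64(68), np.int64(64)]
top 40 shut ref [157, 135, 149, 146] now [99, 88, 87, 72]
top 40 open ref [128, 135, 53, 51] now [76, 52, 22, 21]
top -40 shut ref [160, 167, 146, 144] now [191, 195, 168, 150]
top -40 open ref [131, 145, 56, 55] now [156, 169, 65, 64]
scene 40 shut ref [114, 110, 117, 110] now [73, 62, 63, 77]
scene 40 open ref [76, 63, 62, 63] now [81, 97, 103, 104]
scene -40 shut ref [114, 116, 117, 105] now [113, 115, 121, 114]
scene -40 open ref [73, 61, 62, 62] now [101, 63, 61, 64]
[-1.5   0.14  1.22]
```

The arches match the shut pattern of the first pictures and the force has dropped to ~1 N: snapped shut. Ease up, release, rise.

Emit:
drive_tool(plan=[[15,-0.3,0,0,0],[15,-0.2,0,0,0],[50,0,0,0,0],[50,0,0,0,0],[50,0,0,0,0],[50,-2,0,0,0],[50,-4,0,0,0],[50,-4,0,0,0]])

```text
time_s: 44.88
tcp_pos: [561.7, 153.8, 79.9]
ee_rot: [0.512, -0.473, 0.522, 0.491]
force: [1.7, 0.3, 0.4]
finger_gap: 43.0
```

Emit:
drive_tool(plan=[[50,-3,0,3,0],[50,-3,0,4,0],[50,0,0,4,0],[50,0,0,4,0],[50,0,0,4,0],[50,0,0,4,0],[50,0,0,0,0],[50,0,0,0,0]])

```text
time_s: 45.55
tcp_pos: [590.4, 387.4, 154.2]
ee_rot: [0.525, -0.476, 0.512, 0.485]
force: [0.6, -0.9, -0.3]
finger_gap: 42.7
```

```bash
cat > chk.py <<'E'
from h import *
ps={c:look(c) for c in('top','scene')};print(read_state()['time_s'],read_state()['force'],read_state()['tcp_pos'])
rg=[];rr=[]
for c,p in ps.items():
    x,y=(185,140) if c=='top' else (335,205)
    for nm,m,l in(('rib',mask(p,(45,80,20),(85,255,255),(x,y,x+95,y+95)),rg),('roll',mask(p,(0,120,60),(6,255,255),(x,y,x+95,y+95))|mask(p,(174,120,60),(180,255,255),(x,y,x+95,y+95)),rr)):
        n,_,st,ce=cv2.connectedComponentsWithStats(m);i=1+np.argmax(st[1:,4]);print(c,nm,st[i],ce[i]);l.append(ray(p,*ce[i]))
    ref=cv2.cvtColor(cv2.imread(f'pics/{c}0.png'),cv2.COLOR_BGR2GRAY).astype(int);g=cv2.cvtColor(p['color'],cv2.COLOR_RGB2GRAY).astype(int)
    for yy in(40,-40):
      for n,ph in(('shut',0),('open',.7)):
        f=lambda G:[int(G[u[1]-1:u[1]+2,u[0]-1:u[0]+2].max()) for u in[np.round(proj(p,f2w([-45+r*np.cos(a+ph),yy,11+r*np.sin(a+ph)]))).astype(int) for a,r in((.774,63),(.95,72),(1.15,68),(1.35,60))]]
        print(c,yy,n,'ref',f(ref),'now',f(g))
print('rib',tri(rg),'exp',f2w([63,0,36]));print('roll',tri(rr),'exp',f2w([40,105,34]))
for t in('pot_blue_mid','pot_white_mid','bottle_mid'):print(t,[np.array(r['point']) for r in find_in(ps['top'],t)[:1]])
E
python3 chk.py
```

```text
45.65 [ 0.02 -0.72  0.48] [590.08 386.06 154.13]
top rib [235 186  18   5  76] [243.66 187.84]
top roll [203 193   9   4  35] [207.11 194.46]
top 40 shut ref [157, 135, 149, 146] now [168, 136, 155, 153]
top 40 open ref [128, 135, 53, 51] now [137, 142, 55, 54]
top -40 shut ref [160, 167, 146, 144] now [164, 177, 156, 151]
top -40 open ref [131, 145, 56, 55] now [139, 151, 60, 58]
scene rib [356 258  14  16  92] [362.6  265.84]
scene roll [394 285   8   8  35] [397.29 288.54]
scene 40 shut ref [114, 110, 117, 110] now [123, 120, 126, 117]
scene 40 open ref [76, 63, 62, 63] now [84, 65, 66, 65]
scene -40 shut ref [114, 116, 117, 105] now [124, 122, 127, 113]
scene -40 open ref [73, 61, 62, 62] now [78, 67, 65, 64]
rib [573.1   51.27  38.92] exp [570.68  50.16  36.  ]
roll [554.52 157.16  32.56] exp [554.13 156.37  34.  ]
pot_blue_mid [array([ 742.6, -106.8,   49.3])]
pot_white_mid [array([ 739. , -348.6,   47.7])]
bottle_mid [array([ 723.6, -226.4,   88.7])]
```

Run:
```python
from h import *
P={c:look(c) for c in('top','scene')}
B={'now':{'top':(220,150,270,215),'scene':(330,240,375,300)},'start':{'top':(312,170,366,236),'scene':(265,172,340,235)}}
for k in('start','now'):
    for n,lo,hi in(('yellow',(19,110,90),(30,255,255)),('orange',(7,110,90),(16,255,255)),('rib',(45,80,20),(85,255,255))):
        rs=[];a=[]
        for c,p in P.items():
            q=dict(p)
            if k=='start': q['color']=cv2.imread(f'pics/{c}0.png')[:,:,::-1].copy()
            u=cent(mask(q,lo,hi,B[k][c]));a.append(u[2]);rs.append(ray(p,*u[:2]))
        X=tri(rs);print(k,n,a,X,'file frame' if k=='now' else '',RF.T@(X-F0) if k=='now' else '')
```

```text
start yellow [76, 61] [ 579.95 -208.02   44.73]  
start orange [88, 56] [ 556.99 -212.57   24.54]  
start rib [73, 75] [ 533.65 -218.35   21.46]  
now yellow [87, 64] [630.09  47.2   16.83] file frame [122.47   0.67  16.83]
now orange [87, 57] [600.12  48.25  18.69] file frame [92.5  -0.11 18.69]
now rib [75, 89] [573.04  51.58  39.23] file frame [65.27  1.56 39.23]
```

```bash
python3 -c "
from cell import *
print(hand_in())"
```

```text
the job is handed in; nothing more can be done
None
```

The job is handed in at about 46 s of the 72 s allowed. I lifted the lever until the rings sprang open, put the white plate on the posts, then drove the lever down until the rings snapped shut and let go.

**How it went**
- **Height offset:** the reported tool height was about 35 mm too low. My first three closes on the lever roll missed. I found the offset by touching the roll and allowed for it from then on.
- **Closing the lever:** pressing with shut fingertips slid off the roll, so I pinched it across its ends and drove it down instead. Force peaked at about 10 N. It fell to about 1 N at the snap, and I then eased up and released.
- **Plate:** the holes went over the posts with about 2 N sideways. I released it with its hole side about 3 mm up, so that side dropped the last bit.

**Last checks before handing in**
- **Rings:** the lever roll is at the same pixels as at the start, and both arches match the shut pattern of the first pictures.
- **Plate position:** the stripes triangulate to 17–19 mm high, against 19 mm when seated. The rib came out about 2 mm off in x and y and 3 mm high, roughly what the cameras can resolve.
- **Bystanders:** the two pots and the bottle are where they were, within the networks' accuracy.
- **Robot:** the arm is clear and touching nothing.

**Not confirmed:** at the start position, the yellow stripe gave a false height of 45 mm, probably from other coloured things in the box. I therefore could not use it as a reference, and the plate's flatness rests on the final reading alone.

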